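# Close the stock jars on the laboratory bench

## Task

The three round steel jars and the rectangular slide dish on the laboratory bench are standing open: close each with its own lid, picking the small, medium and large round lid for the jar of that size and the rectangular one for the dish, so that every lid lies flat and fully down. Set the lids down rather than dropping them, leave the jars and the dish standing where they are, and do not knock over or shift the brown bottle and the dropper bottle among them.

Things in the scene. Friction and masses are not known exactly. Their poses are not given: they have to be found in the camera images.
- knob_small (a point): Knob of the small round steel lid, lying loose and upright on the bench: disc 72 mm across, knob 21 mm across. Heights above the lid's underside: tapered plug (drops into the jar's mouth) 0-8 mm, disc 8-12, thin neck 12-20, knob 20-44. This point: on the lid's axis, 38 mm above its underside, 6 mm below the knob's top, z up; gripped here the fingertips clear the disc. 70 g.
- knob_medium (a point): Knob of the medium round steel lid, lying loose and upright on the bench: disc 92 mm across, knob 21 mm across. Heights above the lid's underside: tapered plug (drops into the jar's mouth) 0-8 mm, disc 8-12, thin neck 12-20, knob 20-44. This point: on the lid's axis, 38 mm above its underside, 6 mm below the knob's top, z up; gripped here the fingertips clear the disc. 100 g.
- knob_large (a point): Knob of the large round steel lid, lying loose and upright on the bench: disc 112 mm across, knob 21 mm across. Heights above the lid's underside: tapered plug (drops into the jar's mouth) 0-8 mm, disc 8-12, thin neck 12-20, knob 20-44. This point: on the lid's axis, 38 mm above its underside, 6 mm below the knob's top, z up; gripped here the fingertips clear the disc. 140 g.
- jar_small: The small round steel jar, open, standing loose on the bench, with glass rods inside: 62 mm across outside, 56 mm inside, rim 80 mm high. Origin at the centre of its underside, z up. Closed, its lid's knob point is 110 mm above this origin; the plug has 5 to 8 mm of room all round. 300 g.
- jar_medium: The medium round steel jar, open, standing loose on the bench, with dark rubber stoppers inside: 82 mm across outside, 76 mm inside, rim 74 mm high. Origin at the centre of its underside, z up. Closed, its lid's knob point is 104 mm above this origin; the plug has 5 to 8 mm of room all round. 450 g.
- jar_large: The large round steel jar, open, standing loose on the bench, with white vial caps inside: 102 mm across outside, 96 mm inside, rim 68 mm high. Origin at the centre of its underside, z up. Closed, its lid's knob point is 98 mm above this origin; the plug has 5 to 8 mm of room all round. 650 g.
- handle_rect (a point): Bar handle of the rectangular steel lid, lying loose and upright on the bench: plate 114 x 90 mm, bar 56 x 12 mm along the long side. Heights above the lid's underside: stepped plug 0-8 mm, plate 8-12, two posts 12-32, bar 32-44. This point: mid-bar, 38 mm above the underside, 6 mm below the bar's top; x along the bar and long side, y across, z up; gripped here the fingertips clear the plate. 140 g.
- dish_rect: The rectangular steel slide dish, open, standing loose on the bench, glass slides inside: 104 (x) x 80 (y) mm outside, 98 x 74 mm inside, rim 56 mm high. Origin at the centre of its underside, z up. Closed (either way round), its lid's handle point is 86 mm above this origin; the plug has 5 to 8 mm of room all round. 500 g.
- reagent_bottle: Bystander: brown glass reagent bottle, 54 mm across, 98 mm tall, black cap, standing loose among the jars. Origin at the centre of its underside.
- dropper_bottle: Bystander: small white dropper bottle with a yellow pointed nozzle, 38 mm across, 88 mm tall, standing loose among the jars. Origin at the centre of its underside.

How it is judged:
By the outcome, as a careful person would: the job done as asked, in the order asked, and still so for the second after the job is handed in, with the robot touching nothing.
It also fails if it takes over 115 s, if anything falls off the work surface, if the arm or the gripper's body presses on something with over 40 N, if the wrist force passes 120 N, or if a joint passes its speed limit or range.

## Robot

A 7-joint arm with a two-finger parallel gripper is mounted at the origin on the work surface. World frame = base frame: x ahead of the robot, y to its left, z up, the work surface at z = 0. Lengths are in mm, angles in rad, forces in N, time in s.
With the tool pointing down it reaches from about 425 to 825 mm from the base axis. Payload 3.6 kg.
Tool frame: the origin (TCP) lies at the very end of the fingers, on their centre line; the grasp point (between the pads) lies 19 mm behind it (r.hold_point_z is the distance from the TCP to the grasp point, in mm); x points along the fingers, y is the direction in which the jaws open and shut, and the axes are right-handed (so a half turn about x gives the same grasp; the last joint's range is limited). The gripper opens to 85 mm and grips with 20 to 120 N. Pads are 22 mm wide; open, the fingers measure 114 mm over their backs; the gripper's body (76 mm by 85 mm) begins 54 mm behind the grasp point. The pads swing forward as they close: fully open they stand 13 mm farther back than shut.
Start: joints at [1.302, 0.615, -0.013, 1.423, 0.008, 1.103, -0.04], TCP at [155.657, -631.056, 204.297] pointing down, gripper open.
Joint ranges: [-3.12, 3.12], [-0.3, 2.06], [-1.34, 1.32], [0.26, 2.42], [-1.36, 4.5], [0.01, 1.98], [-2.84, 2.84]. Speed limits (rad/s): [2.79, 2.79, 3.14, 3.14, 3.14, 3.14, 3.14].

## Interface

Orientations are given as a unit quaternion [x, y, z, w].
In Python, from rig import r, eyes gives the robot as it stands.
- The arm moves only by the tool arm_command, never from a script. Its argument "rows" is a list that holds one entry, the list of rows, each a list of 5 numbers: the opening, from -1 (shut) to 1 (fully open), then the shift along the tool's x, y, z in units of 0.4 m (1.0 is 0.4 m), then the turn about the tool's x in units of 1.5 rad (1.0 is 1.5 rad). In form: [[[grip, dx, dy, dz, twist], ...]]. A call has 1 to 8 rows; each row shifts and turns the pose as measured when the row begins, along the tool's axes as they then stand; what a row does not reach is not made up. A row lasts 1/12 s, in which the tool goes at most 41.7 mm and 7.16 degrees, less where a joint would pass 70% of its speed; a pose out of reach is approached as far as the arm can. A call with a number of a shift or a turn outside -1 to 1 is refused whole. A call with a gripper value outside its range is refused whole. The fingers move at their own pace and stop on an object; "force" is the grip in N (left out, the last holds). Time passes only in rows, so rows that do not move let the fingers close. It gives the time, the measured TCP pose, the force and the opening at its end, in the units of the state.
- r.get_state(): the state, without advancing time (a new reading comes with each control period).
- eyes.capture(name): name is "scene" or "top" or "wrist"; returns a dict with "pixels" (480x640x3 uint8, blue, green, red), "depth" (480x640 float32, mm along the optical axis (not along the pixel's ray), 0 where there is no reading), "K" (3x3 intrinsics, pixels), "extrinsics" (4x4, takes a point from camera to world coordinates); the wrist camera has in their place "mount" (4x4, takes a point from camera to tool coordinates, whose origin is the TCP and whose axes are the tool frame's). Camera axes: x right, y up, looking along -z (the intrinsics and any distortion apply to the point x, -y, -z); pixel columns grow to the right and rows downward; lengths in mm; the calibration is good to about 2 mm. A picture is of the moment at which its call begins: read the wrist's pose just before it.
- r.hand_in(): hands the job in, once; it reports no verdict.
The state is a dict: "t": time; "q": joint angles; "qvel": joint speeds; "effort": joint torques, N m; "position": TCP position; "tcp_rot": TCP orientation; "contact_force": force on the tool from outside, world axes, zero at the start; "ft_torque": the same for the moment, N m; "gripper_width": finger opening in mm.
Only numpy, scipy, OpenCV 4.12 (cv2) and the standard library are available. Lean on these libraries where they do the work, as an engineer would, in place of code of your own. Each camera call takes 0.05 s, during which the arm holds its last target.

## Working session

There is one attempt and no reset: what is moved stays moved. The work goes in short steps, Python scripts to look and compute and a tool call to move; the robot and the scene stay as the last step left them, time stands still between calls to the robot, and variables do not carry over. Pictures are saved under pics/ and viewed, and the job is handed in when it is done.

Besides the shell and the picture viewer there is one more tool, called after ">>>" by a JSON object that holds its "fn" and its "kwargs". arm_command: Moves the arm, as the interface text tells. Shifts and turns lie within -1 to 1; 1 stands for 0.4 m of shift or 1.5 rad of turn. Its arguments: {"type":"object","properties":{"rows":{"type":"array"},"force":{"type":"number"}},"required":["rows"]}

```bash
ls; mkdir -p pics
python3 - <<'E'
from rig import r, eyes
import cv2,json,numpy as np
s=r.get_state(); print(s)
for n in ("scene","top","wrist"):
    c=eyes.capture(n); cv2.imwrite(f"pics/{n}0.png",c["pixels"]); print(n,c["K"],c.get("extrinsics",c.get("mount")))
    np.savez(f"/tmp/{n}0.npz",**{k:v for k,v in c.items()})
E
```

```text
pics
{'t': 0.0, 'q': array([ 1.30248603,  0.6159161 , -0.01262265,  1.42493995,  0.00811223,
        1.10340482, -0.04038439]), 'qvel': array([ 0.00290485,  0.0012624 , -0.00074858, -0.00056272,  0.00092274,
        0.00062917, -0.00081545]), 'effort': array([-1.64043804e-04, -4.69215131e+01,  2.59160120e-01, -1.71036565e+01,
        9.88017797e-03,  9.43586550e-03, -6.42205947e-06]), 'position': array([ 155.4516198 , -630.25624322,  203.12665676]), 'tcp_rot': array([-0.70181237, -0.08623397,  0.70206811, -0.08440064]), 'contact_force': array([-0.4338974 ,  0.15592888,  0.04874109]), 'ft_torque': array([-0.00709914, -0.01564571,  0.03086862]), 'gripper_width': 85.4173863216048}
scene [[482.98861784   0.         321.423076  ]
 [  0.         482.98861784 239.66887541]
 [  0.           0.           1.        ]] [[ 5.63049326e-01 -5.82950515e-01  5.85785074e-01  1.22209637e+03]
 [ 8.26422134e-01  3.98354755e-01 -3.97919522e-01 -4.65794252e+02]
 [-1.38287973e-03  7.08154070e-01  7.06056585e-01  8.86389131e+02]
 [ 0.00000000e+00  0.00000000e+00  0.00000000e+00  1.00000000e+00]]
top [[543.53692502   0.         316.20812578]
 [  0.         543.53692502 234.14091932]
 [  0.           0.           1.        ]] [[ 1.82423807e-02  9.96296309e-01 -8.40290453e-02  4.30920064e+02]
 [-9.99708343e-01  1.95058010e-02  1.42390922e-02  1.86033554e+01]
 [ 1.58254088e-02  8.37447827e-02  9.96361565e-01  1.11566550e+03]
 [ 0.00000000e+00  0.00000000e+00  0.00000000e+00  1.00000000e+00]]
wrist [[401.2151428    0.         316.59464154]
 [  0.         401.2151428  240.40174176]
 [  0.           0.           1.        ]] [[-1.32648247e-03  3.22849410e-01 -9.46449417e-01 -1.70291594e+02]
 [ 9.99997410e-01 -1.32225515e-03 -1.85257479e-03  8.87195482e-01]
 [-1.84955029e-03 -9.46449423e-01 -3.22846820e-01 -8.36288442e+01]
 [ 0.00000000e+00  0.00000000e+00  0.00000000e+00  1.00000000e+00]]
```

View pics/top0.png

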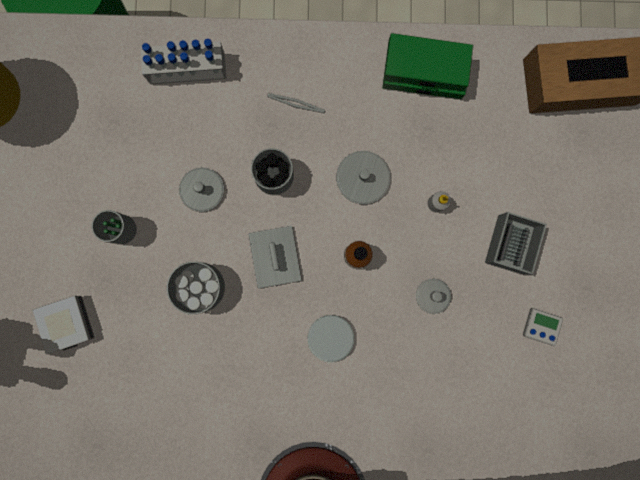

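View pics/scene0.png

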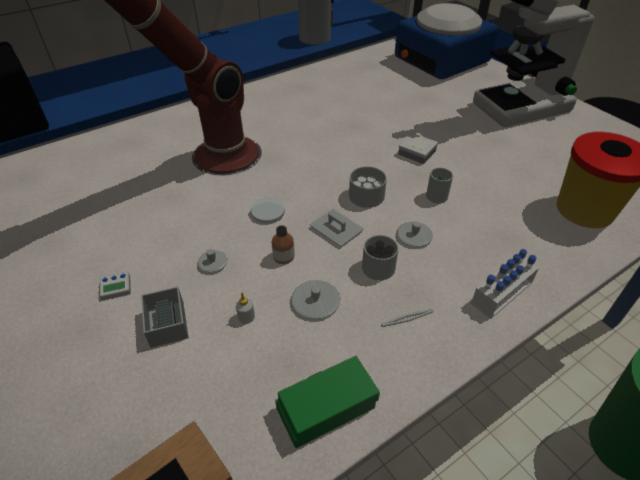

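View pics/wrist0.png

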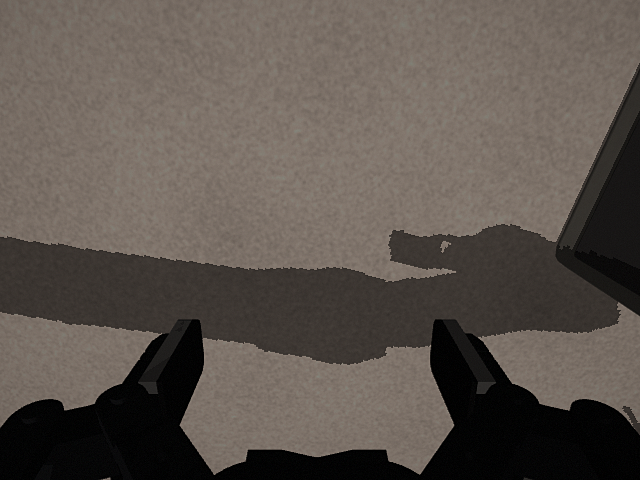

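The top view shows these (col,row):
- **Lids:** medium (202,189), large (363,177), small (433,296), rectangular (275,257).
- **Jars and dish:** small (109,227), medium (272,171), large (196,288), dish (516,243).
- **Bystanders:** brown bottle (358,254), dropper bottle (440,201).
- **Distractor:** a plain disc at (331,338).

Next I'll measure them by depth in both fixed views.

```bash
cat > h.py <<'E'
import numpy as np,cv2
from scipy.spatial.transform import Rotation as R
def cloud(c,T=None):
    d=c["depth"].astype(float);K=c["K"];v,u=np.mgrid[:480,:640]
    X=np.stack([(u-K[0,2])/K[0,0]*d,-(v-K[1,2])/K[1,1]*d,-d,np.ones_like(d)],-1)
    E=c["extrinsics"] if "extrinsics" in c else T@c["mount"]
    P=(X@E.T)[...,:3]; P[d<=0]=np.nan
    return P
def proj(c,p,T=None):
    E=c["extrinsics"] if "extrinsics" in c else T@c["mount"]
    q=np.linalg.inv(E)@np.append(p,1.); K=c["K"]
    return K[0,0]*q[0]/-q[2]+K[0,2], -K[1,1]*q[1]/-q[2]+K[1,2]
def tcpT(s):
    T=np.eye(4);T[:3,:3]=R.from_quat(s["tcp_rot"]).as_matrix();T[:3,3]=s["position"];return T
E
python3 - <<'E'
from h import *
names={"lidM":(202,189),"lidL":(363,177),"lidS":(433,296),"lidR":(275,257),"jS":(109,227),"jM":(272,171),"jL":(196,288),"dish":(516,243),"brown":(358,254),"drop":(440,201)}
t=dict(np.load("/tmp/top0.npz"));s=dict(np.load("/tmp/scene0.npz"))
Pt=cloud(t).reshape(-1,3);Ps=cloud(s).reshape(-1,3)
P0=cloud(t)
for n,(u,v) in names.items():
    c=np.nanmedian(P0[v-3:v+4,u-3:u+4].reshape(-1,3),0)
    print(n,c.round(0))
    for nm,P in(("top",Pt),("scn",Ps)):
        m=(np.hypot(P[:,0]-c[0],P[:,1]-c[1])<75)
        Q=P[m]; bench=np.median(Q[Q[:,2]<8][:,2]) if (Q[:,2]<8).any() else None
        zmax=np.percentile(Q[:,2],99.8)
        # top layer
        H=Q[Q[:,2]>zmax-8]
        (cx,cy),rad=cv2.minEnclosingCircle(H[:,:2].astype(np.float32))
        D=Q[(Q[:,2]>6)]
        rect=cv2.minAreaRect(H[:,:2].astype(np.float32))
        print("  ",nm,"bench",bench,"zmax",zmax.round(1),"top layer circ",round(cx,1),round(cy,1),round(rad,1),len(H),"rect",np.round(rect[0],1),np.round(rect[1],1),round(rect[2],1))
E
```

```text
lidM [608. 233.  39.]
   top bench -0.29851260553959946 zmax 46.0 top layer circ 611.1 239.7 10.3 85 rect [611.2 239.4] [18.9 19. ] 28.8
   scn bench 0.5419047768518794 zmax 45.8 top layer circ 614.0 240.0 10.2 49 rect [613.8 239.7] [16.6 19.8] 17.9
lidL [638. -88.  42.]
   top bench -0.18798654131978765 zmax 45.7 top layer circ 643.8 -91.6 10.5 81 rect [643.2 -91.1] [18.4 18.8] 87.2
   scn bench 0.15289770104760692 zmax 46.0 top layer circ 645.7 -90.6 12.1 60 rect [645.1 -91.5] [18.  23.1] 56.3
lidS [ 404. -230.   42.]
   top bench -0.26295906290943094 zmax 45.9 top layer circ 403.4 -236.3 10.2 85 rect [ 402.8 -235.8] [17.7 19.5] 0.3
   scn bench -0.025274660862010023 zmax 46.1 top layer circ 404.7 -237.1 10.9 51 rect [ 404.3 -235.9] [20.2 19.2] 19.6
lidR [475.  84.  42.]
   top bench -0.12027908089066841 zmax 46.4 top layer circ 476.5 85.6 27.9 166 rect [476.3  86.2] [55.6 12. ] 11.1
   scn bench 0.46543518686496554 zmax 46.7 top layer circ 478.4 89.6 28.1 87 rect [478.8  87.2] [55.7 14.5] 9.3
jS [530. 414.  24.]
   top bench -0.1717602903210036 zmax 82.5 top layer circ 526.6 401.4
[... 726 characters left out ...]
p layer circ 511.2 -397.6 65.3 375 rect [ 511.1 -397.6] [ 82.3 104.6] 74.0
   scn bench 0.17157089034253659 zmax 57.9 top layer circ 510.5 -396.2 65.1 347 rect [ 511.6 -396.5] [ 80.6 107.5] 73.7
brown [481. -75.  98.]
   top bench -0.2679480227170643 zmax 100.3 top layer circ 482.8 -79.9 12.5 140 rect [482.9 -80.7] [22.9 22.9] 0.4
   scn bench 0.2201619842035143 zmax 100.2 top layer circ 482.3 -80.6 14.8 79 rect [484.2 -79.3] [25.2 25.9] 10.8
drop [ 590. -239.   60.]
   top bench -0.30840778617312026 zmax 76.6 top layer circ 591.3 -242.4 4.4 16 rect [ 591.3 -243.8] [8.8 4.3] 2.7
   scn bench -0.05894042262394805 zmax 82.1 top layer circ 594.4 -243.5 3.9 15 rect [ 594.4 -243.6] [4.1 7.7] 53.7
```

```bash
python3 - <<'E'
import cv2
a=cv2.imread("pics/top0.png")[130:350,70:580]
cv2.imwrite("pics/topc1.png",cv2.resize(a[:,:260],None,fx=3,fy=2.7,interpolation=cv2.INTER_CUBIC)[:600,:800])
cv2.imwrite("pics/topc2.png",cv2.resize(a[:,250:],None,fx=3,fy=2.7,interpolation=cv2.INTER_CUBIC)[:600,:800])
E
python3 - <<'E'
from h import *
from rig import r
s=r.get_state();T=tcpT(s);print(T.round(3),s["t"])
t=dict(np.load("/tmp/top0.npz"));sc=dict(np.load("/tmp/scene0.npz"))
for nm,c in(("top",t),("scn",sc)):
    P=cloud(c).reshape(-1,3)
    for n,x,y,z0 in(("bar",477,87,38),("plate",477,87,6),("dish",511,-397,48)):
        Q=P[(np.hypot(P[:,0]-x,P[:,1]-y)<75)&(P[:,2]>z0)]
        b=cv2.boxPoints(cv2.minAreaRect(Q[:,:2].astype(np.float32)));e=[b[1]-b[0],b[2]-b[1]]
        e=max(e,key=np.linalg.norm);print(nm,n,"long dir deg",np.degrees(np.arctan2(e[1],e[0]))%180,"ctr",b.mean(0))
E
```

```text
[[-1.00000e-03  2.40000e-01 -9.71000e-01  1.55485e+02]
 [ 2.00000e-03 -9.71000e-01 -2.40000e-01 -6.30442e+02]
 [-1.00000e+00 -2.00000e-03  0.00000e+00  2.03393e+02]
 [ 0.00000e+00  0.00000e+00  0.00000e+00  1.00000e+00]] 0.15
top bar long dir deg 11.062766 ctr [476.32397  86.34921]
top plate long dir deg 11.116657 ctr [477.39615   81.988846]
top dish long dir deg 163.63087 ctr [ 511.3731  -397.61838]
scn bar long dir deg 6.5457706 ctr [478.66077  87.27213]
scn plate long dir deg 11.1953335 ctr [472.5517   88.05084]
scn dish long dir deg 163.6928 ctr [ 511.79114 -396.54083]
```

View pics/topc1.png

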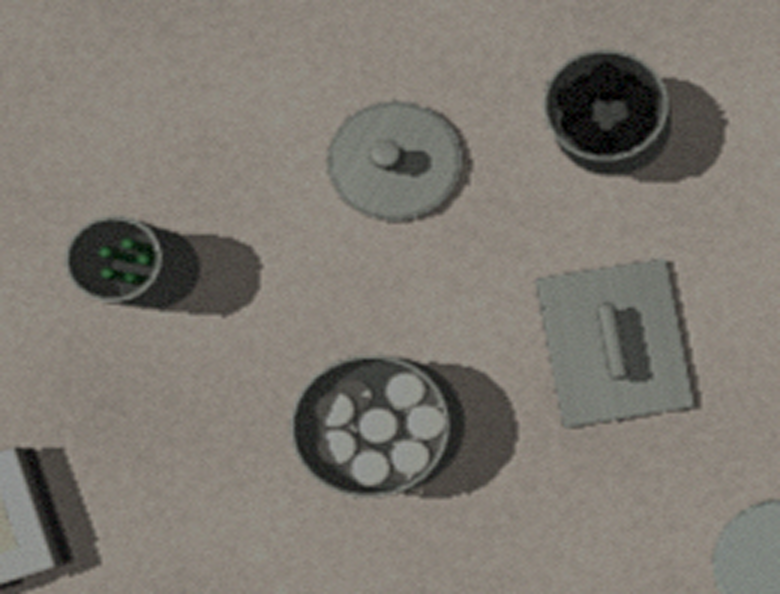

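View pics/topc2.png

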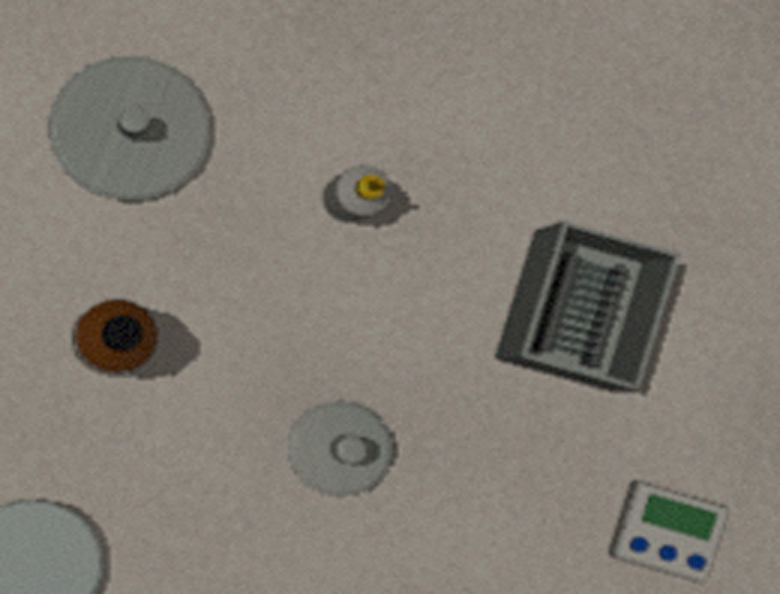

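```bash
cat > go.py <<'E'
import sys
from h import *
from rig import r
s=r.get_state();T=tcpT(s)
x,y,z=map(float,sys.argv[1:4])
d=T[:3,:3].T@(np.array([x,y,z])-T[:3,3])
jy=T[:3,1]
print("t",round(s["t"],2),"pos",T[:3,3].round(1),"down",T[:3,0].round(3),"jaw deg",np.degrees(np.arctan2(jy[1],jy[0])).round(1),"w",round(s["gripper_width"],1),"F",s["contact_force"].round(1))
print("q",s["q"].round(2))
print("dist",np.linalg.norm(d).round(1),"units",(d/400).round(4),"rows",(np.linalg.norm(d)/41.7).round(1))
E
python3 go.py 404 -236 150
```

```text
t 0.15 pos [ 155.5 -630.4  203.4] down [-0.001  0.002 -1.   ] jaw deg -76.1 w 85.3 F [0.5 0.5 0.1]
q [ 1.3   0.62 -0.01  1.42  0.01  1.1  -0.04]
dist 469.2 units [ 0.1351 -0.8083 -0.8394] rows 11.3
```

>>> {"fn": "arm_command", "kwargs": {"rows": [[[1,0.012,-0.07,-0.072,0],[1,0.012,-0.07,-0.072,0],[1,0.012,-0.07,-0.072,0],[1,0.012,-0.07,-0.072,0],[1,0.012,-0.07,-0.072,0],[1,0.012,-0.07,-0.072,0],[1,0.012,-0.07,-0.072,0],[1,0.012,-0.07,-0.072,0]]], "force": 40}}

```text
t: 0.82
position: [321.7, -359.6, 159.2]
tcp_rot: [-0.7, -0.075, 0.706, -0.079]
contact_force: [0.7, 0.5, 0.3]
gripper_width: 85.4
```

```bash
python3 go.py 404 -236 150
```

```text
t 0.82 pos [ 321.7 -359.6  159.2] down [-0.007 -0.005 -1.   ] jaw deg -77.5 w 85.4 F [0.7 0.5 0.3]
q [ 0.81  0.42 -0.03  1.95  0.03  0.77 -0.59]
dist 148.8 units [ 0.0198 -0.2572 -0.2679] rows 3.6
```

>>> {"fn": "arm_command", "kwargs": {"rows": [[[1,0.005,-0.064,-0.067,0],[1,0.005,-0.064,-0.067,0],[1,0.005,-0.064,-0.067,0],[1,0.005,-0.064,-0.067,0],[1,0,0,0,0],[1,0,0,0,0]]]}}

```text
t: 1.32
position: [411.9, -217.9, 148.3]
tcp_rot: [-0.7, -0.085, 0.704, -0.083]
contact_force: [-1.0, -1.3, 0.4]
gripper_width: 85.2
```

```bash
python3 go.py 404 -236 60
cat > look.py <<'E'
import sys
from h import *
from rig import r,eyes
s=r.get_state();T=tcpT(s);c=eyes.capture("wrist")
im=c["pixels"].copy()
P=cloud(c,T); np.savez("/tmp/w.npz",T=T,**c)
if len(sys.argv)>3:
    x,y=map(float,sys.argv[2:4]); rad=float(sys.argv[4]); Q=P.reshape(-1,3)
    zlo=float(sys.argv[5]) if len(sys.argv)>5 else 10; zhi=float(sys.argv[6]) if len(sys.argv)>6 else 130
    m=(np.hypot(Q[:,0]-x,Q[:,1]-y)<rad)&(Q[:,2]>zlo)&(Q[:,2]<zhi);Q=Q[m]
    zm=np.percentile(Q[:,2],99);H=Q[Q[:,2]>zm-8]
    rc=cv2.minAreaRect(H[:,:2].astype(np.float32));(cx,cy),rr=cv2.minEnclosingCircle(H[:,:2].astype(np.float32))
    print("zmax",zm.round(1),"n",len(H),"circ",round(cx,1),round(cy,1),round(rr,1),"rect",np.round(rc[0],1),np.round(rc[1],1),rc[2])
cv2.imwrite(f"pics/{sys.argv[1]}.png",im)
E
python3 look.py w1 404 -236 30 25 60
```

```text
t 1.32 pos [ 411.9 -217.9  148.3] down [-0.006  0.002 -1.   ] jaw deg -76.4 w 85.2 F [-1.  -1.3  0.4]
q [ 0.48  0.41 -0.05  2.    0.03  0.73 -0.93]
dist 90.5 units [0.2209 0.04   0.0285] rows 2.2
zmax 45.9 n 618 circ 404.3 -238.4 10.3 rect [ 404.4 -238.3] [19.5 20.1] 33.5027961730957
```

View pics/w1.png

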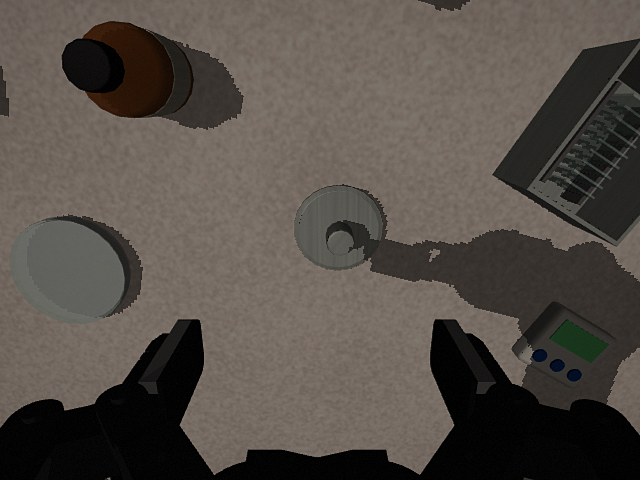

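The wrist picture has the small knob at (340,238). Its depth position is (404,-238), within 2 mm of both fixed views. Descending.

>>> {"fn": "arm_command", "kwargs": {"rows": [[[1,0.055,0.01,0.008,0],[1,0.055,0.01,0.008,0],[1,0.055,0.01,0.006,0],[1,0.055,0.01,0.006,0],[1,0,0,0,0],[1,0,0,0,0]]]}}

```text
t: 1.87
position: [404.0, -243.1, 59.2]
tcp_rot: [-0.702, -0.08, 0.703, -0.081]
contact_force: [0.1, 0.2, 0.6]
gripper_width: 85.4
```

```bash
python3 go.py 404 -237.3 19
```

```text
t 1.87 pos [ 404.  -243.1   59.2] down [-0.001 -0.002 -1.   ] jaw deg -76.9 w 85.4 F [0.1 0.2 0.6]
q [ 0.52  0.57 -0.04  2.08  0.05  0.49 -0.9 ]
dist 40.6 units [ 0.1005 -0.0143 -0.0035] rows 1.0
```

>>> {"fn": "arm_command", "kwargs": {"rows": [[[1,0.03,-0.007,-0.002,0],[1,0.03,-0.007,-0.002,0],[1,0.025,0,0,0],[1,0.014,0,0,0],[1,0,0,0,0],[1,0,0,0,0]]]}}

```text
t: 2.37
position: [406.7, -243.3, 24.6]
tcp_rot: [0.705, 0.074, -0.7, 0.081]
contact_force: [0.8, 0.1, 0.2]
gripper_width: 85.3
```

```bash
python3 go.py 404 -237.3 19
```

```text
t 2.37 pos [ 406.7 -243.3   24.6] down [ 0.009 -0.009 -1.   ] jaw deg -77.4 w 85.3 F [0.8 0.1 0.2]
q [ 0.51  0.63 -0.03  2.11  0.06  0.39 -0.92]
dist 8.6 units [ 0.0139 -0.0161  0.0033] rows 0.2
```

>>> {"fn": "arm_command", "kwargs": {"rows": [[[1,0.01,-0.015,0.003,0],[1,0.004,-0.002,0,0],[1,0,0,0,0]]]}}

```text
t: 2.62
position: [405.2, -237.5, 20.7]
tcp_rot: [0.707, 0.073, -0.699, 0.082]
contact_force: [-0.1, 0.3, 0.3]
gripper_width: 85.3
```

```bash
python3 go.py 404 -237.3 19
```

```text
t 2.62 pos [ 405.2 -237.5   20.7] down [ 0.013 -0.011 -1.   ] jaw deg -77.5 w 85.3 F [-0.1  0.3  0.3]
q [ 0.5   0.63 -0.03  2.13  0.06  0.37 -0.93]
dist 2.1 units [ 0.0043 -0.0012  0.0029] rows 0.1
```

>>> {"fn": "arm_command", "kwargs": {"rows": [[[-1,0.004,0,0,0],[-1,0,0,0,0],[-1,0,0,0,0],[-1,0,0,0,0],[-1,0,0,0,0],[-1,0,0,0,0]]], "force": 50}}

```text
t: 3.12
position: [405.7, -237.5, 19.7]
tcp_rot: [0.707, 0.072, -0.698, 0.082]
contact_force: [0.9, -0.9, 0.3]
gripper_width: 12.1
```

```bash
python3 go.py 404 -237.3 200
```

```text
t 3.12 pos [ 405.7 -237.5   19.7] down [ 0.014 -0.012 -1.   ] jaw deg -77.5 w 12.1 F [ 0.9 -0.9  0.3]
q [ 0.5   0.63 -0.03  2.13  0.06  0.36 -0.93]
dist 180.3 units [-0.4507  0.0053 -0.0009] rows 4.3
```

>>> {"fn": "arm_command", "kwargs": {"rows": [[[-1,0,0,0,0],[-1,0,0,0,0]]]}}

```text
t: 3.28
position: [405.7, -237.6, 19.7]
tcp_rot: [0.707, 0.072, -0.698, 0.082]
contact_force: [0.4, -0.1, -0.3]
gripper_width: 0.4
```

```bash
python3 go.py 404 -237.3 200; python3 look.py w2
```

```text
t 3.28 pos [ 405.7 -237.6   19.7] down [ 0.014 -0.012 -1.   ] jaw deg -77.5 w 0.4 F [ 0.4 -0.1 -0.3]
q [ 0.5   0.63 -0.03  2.13  0.06  0.36 -0.93]
dist 180.3 units [-0.4507  0.0051 -0.0008] rows 4.3
```

View pics/w2.png

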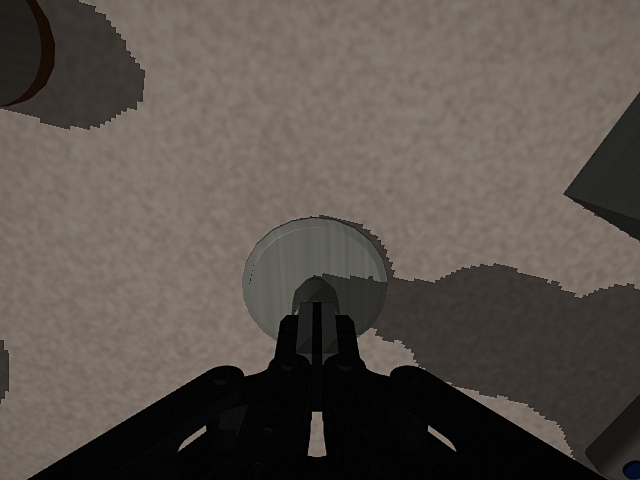

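Run:
```python
from h import *
w=dict(np.load("/tmp/w.npz"));T=w["T"]
P=cloud(w,T);E=np.linalg.inv(T)
def tool(p): return (E[:3,:3]@p+E[:3,3])
for u,v in [(316,283),(316,290),(305,298),(328,298),(316,240),(316,310),(316,330),(316,350),(300,320),(316,370),(260,270),(372,270)]:
    print((u,v),P[v,u].round(1),tool(P[v,u]).round(1))
Q=P.reshape(-1,3)
m=(np.hypot(Q[:,0]-404,Q[:,1]+237)<60)&(Q[:,2]>4)&(Q[:,2]<16);H=Q[m].astype(np.float32)
print(cv2.minEnclosingCircle(H[:,:2]),np.median(H[:,2]))
im=w["pixels"][200:400,200:440];cv2.imwrite("pics/w2c.png",cv2.resize(im,None,fx=3,fy=3))
```

```text
(316, 283) [ 413.2 -236.8   26. ] [-6.2  1.  -7.5]
(316, 290) [ 413.9 -236.5   34.9] [-15.1   1.   -8.4]
(305, 298) [ 411.8 -232.2   40.2] [-20.5  -3.6  -7.3]
(328, 298) [ 413.8 -241.6   40.1] [-20.2   6.   -7.2]
(316, 240) [ 428.8 -233.5   12.9] [  7.1   1.  -23.4]
(316, 310) [ 416.4 -235.6   57.8] [-37.9   1.  -11.3]
(316, 330) [ 416.8 -235.3   72.7] [-52.8   1.  -11.9]
(316, 350) [ 415.8 -235.4   82.9] [-63.1   1.  -11. ]
(300, 320) [ 414.9 -230.    64.6] [-44.8  -4.7 -11. ]
(316, 370) [ 409.8 -236.7   84.5] [-64.7   1.   -4.9]
(260, 270) [ 408.6 -210.7   13.4] [  6.1 -25.7  -8.6]
(372, 270) [ 419.6 -263.2   12.4] [ 7.9 27.9 -7.9]Traceback (most recent call last):
  File "<stdin>", line 9, in <module>
cv2.error: OpenCV(4.12.0) /io/opencv/modules/imgproc/src/shapedescr.cpp:201: error: (-215:Assertion failed) count >= 0 && (depth == CV_32F || depth == CV_32S) in function 'minEnclosingCircle'
```

Run:
```python
from h import *
w=dict(np.load("/tmp/w.npz"));T=w["T"]
P=cloud(w,T);E=np.linalg.inv(T)
im=w["pixels"][250:400,220:420];cv2.imwrite("pics/w2c.png",np.clip(cv2.resize(im,None,fx=4,fy=4).astype(float)*2.5,0,255).astype(np.uint8))
for v in range(276,345,3): print(v,[(E[:3,:3]@P[v,u]+E[:3,3]).round(1).tolist() for u in(290,304,310,322)])
Q=P.reshape(-1,3)
m=(np.hypot(Q[:,0]-404,Q[:,1]+237)<60)&(Q[:,2]>4)&(Q[:,2]<16);H=Q[m].astype(np.float32)
print(len(H),cv2.minEnclosingCircle(np.ascontiguousarray(H[:,:2])))
```

```text
276 [[7.2, -11.5, -5.0], [6.8, -4.8, -5.2], [7.9, -1.9, -4.7], [7.8, 3.9, -4.8]]
279 [[7.2, -11.6, -3.4], [7.4, -4.8, -3.3], [4.1, -1.9, -4.8], [6.8, 3.9, -3.6]]
282 [[6.7, -11.6, -2.1], [-4.0, -4.5, -7.0], [-6.1, -1.7, -8.0], [nan, nan, nan]]
285 [[6.5, -11.6, -0.5], [-6.2, -4.4, -6.6], [-9.2, -1.7, -7.9], [-9.1, 3.6, -7.9]]
288 [[6.8, -11.6, 1.2], [-10.6, -4.3, -7.2], [-13.9, -1.6, -8.8], [-12.6, 3.6, -8.1]]
291 [[5.9, -11.6, 2.4], [-14.2, -4.2, -7.4], [-16.7, -1.6, -8.7], [-14.1, 3.6, -7.4]]
294 [[7.0, -11.7, 4.5], [-17.0, -4.1, -7.4], [-18.1, -1.5, -8.0], [-17.0, 3.5, -7.4]]
297 [[6.3, -11.7, 5.8], [-20.0, -4.0, -7.6], [-20.8, -1.5, -8.0], [-20.3, 3.5, -7.7]]
300 [[6.9, -11.8, 7.7], [-22.0, -4.0, -7.2], [-23.4, -1.5, -7.9], [-22.5, 3.4, -7.5]]
303 [[6.4, -11.8, 9.1], [-32.6, -3.6, -11.4], [-32.2, -1.3, -11.1], [-31.8, 3.3, -11.0]]
306 [[6.8, -11.8, 11.0], [-34.9, -3.6, -11.3], [-33.8, -1.3, -10.7], [-34.6, 3.2, -11.1]]
309 [[5.7, -11.8, 12.0], [-37.3, -3.5, -11.4], [-36.8, -1.3, -11.1], [-37.0, 3.2, -11.2]]
312 [[6.4, -11.9, 14.1], [-40.3, -3.4, -11.7], [-38.6, -1.2, -10.8], [-39
[... 294 characters left out ...]
[[-41.9, -8.5, -7.7], [-47.9, -3.2, -11.3], [-47.8, -1.1, -11.2], [-47.9, 3.1, -11.3]]
327 [[-43.6, -8.4, -7.5], [-49.4, -3.1, -11.0], [-49.6, -1.1, -11.1], [-50.5, 3.0, -11.7]]
330 [[-44.5, -8.3, -6.8], [-50.7, -3.1, -10.6], [-52.2, -1.0, -11.6], [-51.8, 3.0, -11.3]]
333 [[-47.0, -8.2, -7.1], [-54.1, -3.0, -11.5], [-54.0, -1.0, -11.5], [-54.5, 3.0, -11.8]]
336 [[-49.1, -8.0, -7.3], [-55.6, -3.0, -11.3], [-55.1, -1.0, -11.1], [-55.3, 3.0, -11.2]]
339 [[-50.7, -7.9, -7.1], [-56.4, -2.9, -10.7], [-57.2, -1.0, -11.2], [-57.9, 2.9, -11.7]]
342 [[-53.0, -7.8, -7.4], [-58.9, -2.9, -11.2], [-58.4, -1.0, -10.9], [-59.0, 2.9, -11.3]]
11313 ((403.85479736328125, -238.39907836914062), 36.1844367980957)
```

View pics/w2c.png

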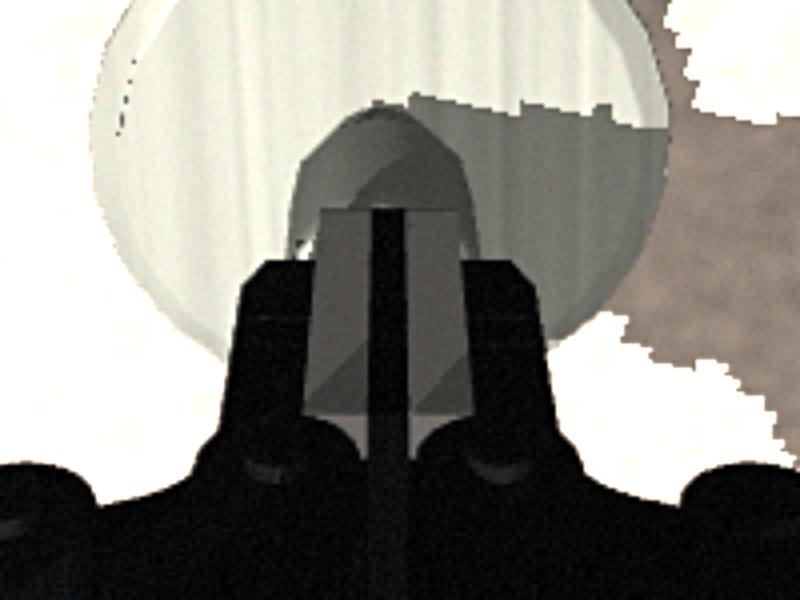

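Run:
```python
from h import *
from rig import r,eyes
print(r.hold_point_z, [a for a in dir(r) if a[0]!='_'])
s=r.get_state();T=tcpT(s);print(s["q"])
c=eyes.capture("scene");P=cloud(c)
u,v=map(int,proj(c,s["position"]));print(u,v)
x0,y0=max(u-50,0),max(v-70,0)
cv2.imwrite("pics/s2c.png",cv2.resize(c["pixels"][y0:y0+100,x0:x0+100],None,fx=6,fy=6));print(x0,y0)
for z in(20,35,51): print(z,proj(c,[405,-237.5,z]))
```

```text
18.700000000000003 ['IKError', 'get_state', 'hand_in', 'hold_point_z']
[ 0.49781961  0.63492121 -0.02604323  2.12834545  0.0562349   0.36121403
 -0.92733378]
211 258
161 188
20 (np.float64(210.93971576849023), np.float64(258.5876738018431))
35 (np.float64(209.9315860296904), np.float64(254.37613429857342))
51 (np.float64(208.83594540314553), np.float64(249.7990113326601))
```

View pics/s2c.png

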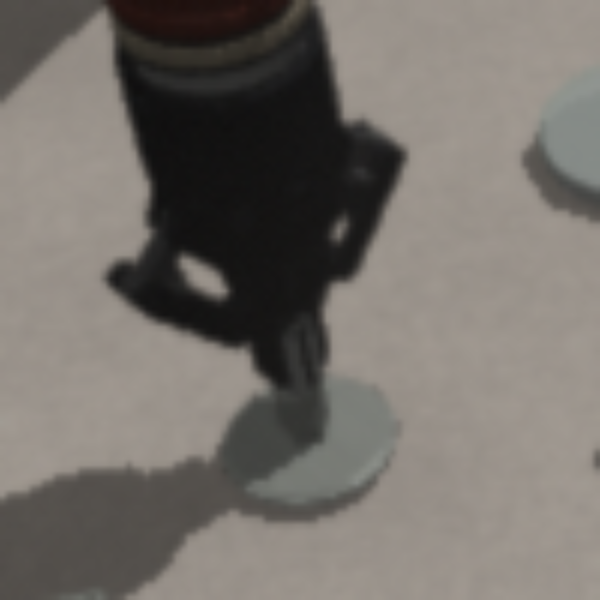

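The fingers closed about 6 mm above the knob. The picture shows the real fingertips about 31 mm short of the reported TCP, and the scene view agrees. I'll reopen, go down to reported z ≈ -11, and use that offset from now on.

>>> {"fn": "arm_command", "kwargs": {"rows": [[[1,0,0,0,0],[1,0,0,0,0],[1,0,0,0,0],[1,0,0,0,0],[1,0,0,0,0],[1,0,0,0,0]]]}}

```text
t: 3.88
position: [405.7, -237.6, 19.7]
tcp_rot: [0.707, 0.072, -0.698, 0.082]
contact_force: [0.4, 0.5, 0.3]
gripper_width: 72.4
```

```bash
python3 go.py 404 -238 -11;python3 look.py w3
```

```text
t 3.88 pos [ 405.7 -237.6   19.7] down [ 0.014 -0.012 -1.   ] jaw deg -77.5 w 72.4 F [0.4 0.5 0.3]
q [ 0.5   0.63 -0.03  2.13  0.06  0.36 -0.93]
dist 30.7 units [ 0.0767 -0.001   0.0052] rows 0.7
```

View pics/w3.png

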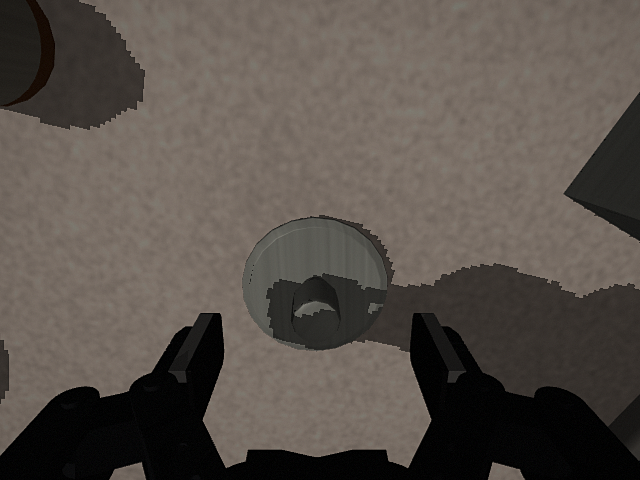

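The knob, at (316,318), is centred between the open fingers, whose tips are still above it. Going down about 30 mm.

>>> {"fn": "arm_command", "kwargs": {"rows": [[[1,0.025,0,0.004,0],[1,0.025,0,0.001,0],[1,0.018,0,0,0],[1,0.008,0,0,0],[1,0,0,0,0],[1,0,0,0,0]]]}}

```text
t: 4.43
position: [405.1, -238.8, -11.5]
tcp_rot: [0.708, 0.072, -0.698, 0.082]
contact_force: [0.2, -0.3, -0.3]
gripper_width: 85.4
```

```bash
python3 go.py 404 -238 -11
```

```text
t 4.43 pos [ 405.1 -238.8  -11.5] down [ 0.016 -0.013 -1.   ] jaw deg -77.5 w 85.4 F [ 0.2 -0.3 -0.3]
q [ 0.5   0.7  -0.02  2.14  0.06  0.28 -0.93]
dist 1.5 units [-0.0014 -0.0026  0.0023] rows 0.0
```

>>> {"fn": "arm_command", "kwargs": {"rows": [[[-1,0,0,0,0],[-1,0,0,0,0],[-1,0,0,0,0],[-1,0,0,0,0],[-1,0,0,0,0],[-1,0,0,0,0],[-1,0,0,0,0]]], "force": 60}}

```text
t: 5.02
position: [406.0, -239.0, -9.8]
tcp_rot: [0.709, 0.072, -0.697, 0.083]
contact_force: [-0.1, 0.0, -1.0]
gripper_width: 19.1
```

```bash
python3 go.py 404 -238 200;python3 look.py w4
```

```text
t 5.02 pos [ 406.  -239.    -9.8] down [ 0.018 -0.014 -1.   ] jaw deg -77.5 w 19.1 F [-0.1  0.  -1. ]
q [ 0.5   0.69 -0.02  2.14  0.06  0.28 -0.93]
dist 209.8 units [-0.5245  0.0057 -0.0033] rows 5.0
```

View pics/w4.png

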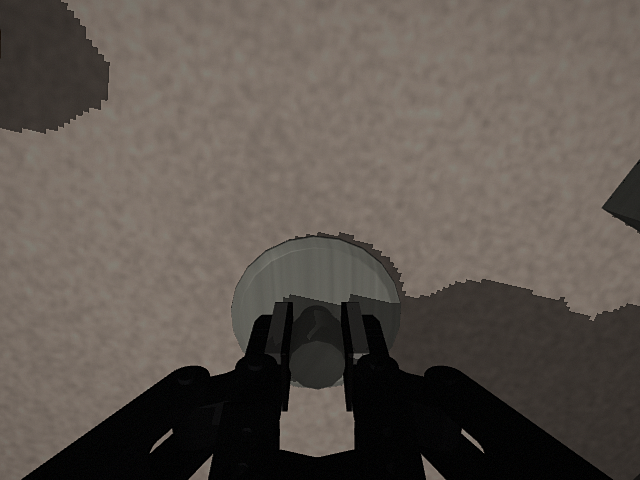

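The knob is held, at (318,330) between the pads with width 19. Lifting.

>>> {"fn": "arm_command", "kwargs": {"rows": [[[-1,-0.03,0,0,0],[-1,-0.06,0,0,0],[-1,-0.08,0,0,0],[-1,-0.08,0,0,0],[-1,-0.08,0,0,0],[-1,-0.06,0,0,0],[-1,0,0,0,0],[-1,0,0,0,0]]]}}

```text
t: 5.73
position: [401.4, -236.1, 150.9]
tcp_rot: [0.707, 0.073, -0.699, 0.082]
contact_force: [-0.1, -0.3, -1.3]
gripper_width: 18.9
```

```bash
python3 go.py 527 402.5 140
```

```text
t 5.73 pos [ 401.4 -236.1  150.9] down [ 0.012 -0.011 -1.   ] jaw deg -77.5 w 18.9 F [-0.1 -0.3 -1.3]
q [ 0.52  0.4  -0.05  2.02  0.04  0.71 -0.91]
dist 651.0 units [ 0.0128 -1.4905 -0.6531] rows 15.6
```

>>> {"fn": "arm_command", "kwargs": {"rows": [[[-1,0,-0.06,-0.034,0],[-1,0,-0.087,-0.05,0],[-1,0,-0.087,-0.05,0],[-1,0,-0.087,-0.05,0],[-1,0,-0.087,-0.05,0],[-1,0,-0.087,-0.05,0],[-1,0,-0.087,-0.05,0],[-1,0,-0.092,-0.035,0]]]}}

```text
t: 6.4
position: [485.9, 55.7, 136.2]
tcp_rot: [-0.701, -0.06, 0.706, -0.073]
contact_force: [1.1, -0.2, 0.1]
gripper_width: 19.2
```

```bash
python3 go.py 527 402.5 140
```

```text
t 6.4 pos [485.9  55.7 136.2] down [-0.005 -0.02  -1.   ] jaw deg -79.2 w 19.2 F [ 1.1 -0.2  0.1]
q [-0.14  0.46 -0.05  1.96  0.06  0.73 -1.61]
dist 349.3 units [-0.0273 -0.8319 -0.2638] rows 8.4
```

>>> {"fn": "arm_command", "kwargs": {"rows": [[[-1,-0.006,-0.095,-0.03,0],[-1,-0.006,-0.095,-0.03,0],[-1,-0.006,-0.095,-0.03,0],[-1,-0.006,-0.095,-0.03,0],[-1,-0.006,-0.095,-0.03,0],[-1,-0.006,-0.095,-0.03,0],[-1,-0.006,-0.09,-0.03,0],[-1,-0.006,-0.06,-0.02,0]]]}}

```text
t: 7.07
position: [512.4, 371.7, 129.4]
tcp_rot: [-0.691, -0.059, 0.716, -0.079]
contact_force: [0.1, 0.9, -1.2]
gripper_width: 19.3
```

```bash
python3 go.py 527 402.5 140
```

```text
t 7.07 pos [512.4 371.7 129.4] down [-0.032 -0.032 -0.999] jaw deg -78.8 w 19.3 F [ 0.1  0.9 -1.2]
q [-0.64  0.68 -0.05  1.52  0.04  0.98 -2.08]
dist 35.7 units [-0.03   -0.0678 -0.0497] rows 0.9
```

>>> {"fn": "arm_command", "kwargs": {"rows": [[[-1,0,-0.025,-0.02,0],[-1,0,-0.015,-0.012,0],[-1,0,0,-0.005,0],[-1,0,0,0,0],[-1,0,0,0,0]]]}}

```text
t: 7.48
position: [515.6, 399.6, 115.6]
tcp_rot: [-0.685, -0.063, 0.721, -0.085]
contact_force: [0.1, 0.0, -0.7]
gripper_width: 18.8
```

```bash
python3 go.py 528.5 403 100;python3 look.py w5
```

```text
t 7.48 pos [515.6 399.6 115.6] down [-0.047 -0.037 -0.998] jaw deg -78.0 w 18.8 F [ 0.1  0.  -0.7]
q [-0.66  0.74 -0.06  1.45  0.04  1.01 -2.09]
dist 20.6 units [ 0.0372 -0.0026 -0.0355] rows 0.5
```

View pics/w5.png

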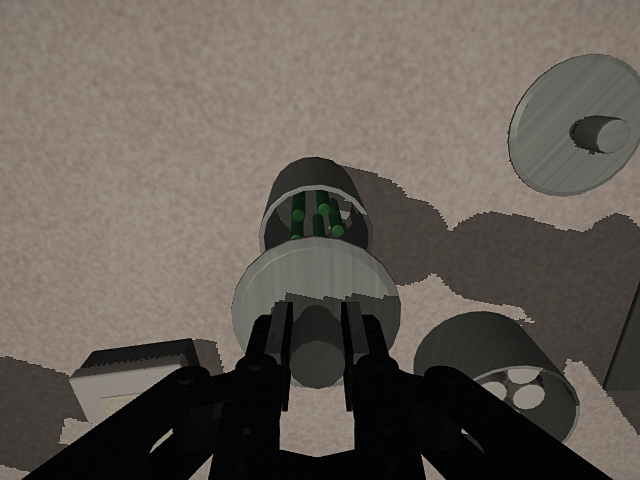

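>>> {"fn": "arm_command", "kwargs": {"rows": [[[-1,-0.02,0,-0.01,0],[-1,-0.02,0,-0.01,0],[-1,-0.02,0,-0.01,0],[-1,-0.02,0,-0.006,0],[-1,-0.02,0,0,0],[-1,0,0,0,0]]]}}

```text
t: 8.03
position: [535.8, 397.8, 160.0]
tcp_rot: [-0.686, -0.058, 0.721, -0.083]
contact_force: [0.5, -0.4, -0.6]
gripper_width: 19.4
```

```bash
python3 go.py 528.5 403 100
```

```text
t 8.03 pos [535.8 397.8 160. ] down [-0.046 -0.04  -0.998] jaw deg -78.4 w 19.4 F [ 0.5 -0.4 -0.6]
q [-0.65  0.72 -0.05  1.36  0.04  1.13 -2.07]
dist 60.6 units [ 0.15   -0.0209  0.0075] rows 1.5
```

>>> {"fn": "arm_command", "kwargs": {"rows": [[[-1,0.04,-0.003,0.002,0],[-1,0.04,-0.003,0.002,0],[-1,0.035,-0.003,0.002,0],[-1,0.02,-0.003,0,0],[-1,0,0,0,0],[-1,0,0,0,0]]]}}

```text
t: 8.53
position: [532.9, 400.2, 109.7]
tcp_rot: [-0.689, -0.059, 0.718, -0.081]
contact_force: [-0.2, 0.3, 0.3]
gripper_width: 19.2
```

```bash
python3 go.py 528.5 403 100
```

```text
t 8.53 pos [532.9 400.2 109.7] down [-0.038 -0.035 -0.999] jaw deg -78.6 w 19.2 F [-0.2  0.3  0.3]
q [-0.65  0.76 -0.05  1.42  0.04  1.01 -2.08]
dist 11.0 units [ 0.0244 -0.0097  0.0084] rows 0.3
```

>>> {"fn": "arm_command", "kwargs": {"rows": [[[-1,-0.015,0,-0.015,0],[-1,-0.015,0,-0.015,0],[-1,-0.015,0,-0.015,0],[-1,-0.015,0,-0.015,0],[-1,-0.015,0,-0.015,0],[-1,-0.015,0,-0.015,0],[-1,-0.015,0,-0.015,0],[-1,0,0,0,0]]]}}

```text
t: 9.2
position: [585.6, 412.6, 162.7]
tcp_rot: [-0.694, -0.061, 0.713, -0.078]
contact_force: [0.2, -1.1, 0.0]
gripper_width: 19.4
```

```bash
python3 go.py 528.5 403 100
```

```text
t 9.2 pos [585.6 412.6 162.7] down [-0.024 -0.026 -0.999] jaw deg -78.7 w 19.4 F [ 0.2 -1.1  0. ]
q [-0.63  0.78 -0.05  1.21  0.04  1.19 -2.05]
dist 85.3 units [ 0.1606 -0.0077  0.1402] rows 2.0
```

>>> {"fn": "arm_command", "kwargs": {"rows": [[[-1,0.05,0,0.05,0],[-1,0.05,0,0.05,0],[-1,0.0,0,0,0],[-1,0,0,0,0]]]}}

```text
t: 9.53
position: [549.1, 404.0, 127.3]
tcp_rot: [-0.698, -0.061, 0.71, -0.075]
contact_force: [1.0, 0.4, -0.7]
gripper_width: 19.2
```

```bash
python3 go.py 528.5 403 100
```

```text
t 9.53 pos [549.1 404.  127.3] down [-0.015 -0.021 -1.   ] jaw deg -78.9 w 19.2 F [ 1.   0.4 -0.7]
q [-0.65  0.75 -0.05  1.38  0.04  1.03 -2.08]
dist 34.2 units [ 0.0691 -0.0086  0.0497] rows 0.8
```

>>> {"fn": "arm_command", "kwargs": {"rows": [[[-1,0.035,-0.004,0.025,0],[-1,0.03,-0.004,0.02,0],[-1,0,0,0,0],[-1,0,0,0,0]]]}}

```text
t: 9.87
position: [535.9, 405.2, 106.0]
tcp_rot: [-0.701, -0.062, 0.706, -0.073]
contact_force: [0.9, -0.4, -0.9]
gripper_width: 19.1
```

```bash
python3 go.py 528.5 403 75; python3 look.py w6
```

```text
t 9.87 pos [535.9 405.2 106. ] down [-0.005 -0.015 -1.   ] jaw deg -79.0 w 19.1 F [ 0.9 -0.4 -0.9]
q [-0.66  0.75 -0.04  1.45  0.05  0.96 -2.1 ]
dist 32.0 units [0.0777 0.0009 0.0187] rows 0.8
```

View pics/w6.png

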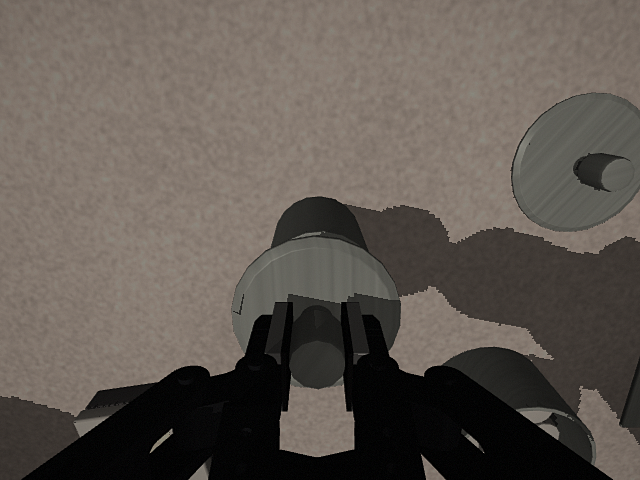

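```bash
cat > lid.py <<'E'
# lid disc centre in tool + world coords from last wrist picture; argv: expected radius, tool-x of disc top
import sys
from h import *
from scipy.optimize import least_squares
w=dict(np.load("/tmp/w.npz"));T=w["T"];P=cloud(w,T)
E=np.linalg.inv(T);Q=P@E[:3,:3].T+E[:3,3]
R0=float(sys.argv[1]);xs=float(sys.argv[2])
M=(abs(Q[...,0]-xs)<4)&(abs(Q[...,1])<R0+12)&(abs(Q[...,2])<R0+12)&(np.arange(480)[:,None]<330)
# upper rim: for each column topmost pixel
pts=[]
for u in range(640):
    v=np.where(M[:,u])[0]
    if len(v)>5: pts.append(Q[v[0],u])
pts=np.array(pts)
f=least_squares(lambda p:np.hypot(pts[:,1]-p[0],pts[:,2]-p[1])-R0,[0,0],loss="soft_l1")
c=np.array([np.median(pts[:,0]),*f.x]);print("tool ctr",c.round(1),"n",len(pts),"res",np.abs(f.fun).mean().round(2))
print("world",(T[:3,:3]@c+T[:3,3]).round(1))
# plane fit tilt of disc
D=Q[M];A=np.c_[D[:,1],D[:,2],np.ones(len(D))];k=np.linalg.lstsq(A,D[:,0],rcond=None)[0]
n=T[:3,:3]@np.array([-1,k[0],k[1]]);print("lid normal world",(n/np.linalg.norm(n)).round(3))
E
python3 lid.py 36 -22
```

```text
tool ctr [-19.5   1.    2. ] n 169 res 0.16
world [534.2 404.2 125.5]
lid normal world [0.04  0.013 0.999]
```

>>> {"fn": "arm_command", "kwargs": {"rows": [[[-1,0.01,0,0.012,0],[-1,0.02,0,0.006,0],[-1,0.02,0,0,0],[-1,0.01,0,0,0],[-1,0,0,0,0],[-1,0,0,0,0]]]}}

```text
t: 10.42
position: [532.6, 404.4, 82.7]
tcp_rot: [-0.704, -0.063, 0.704, -0.071]
contact_force: [0.0, -0.1, -1.0]
gripper_width: 19.2
```

```bash
python3 go.py 528.7 403.5 75
```

```text
t 10.42 pos [532.6 404.4  82.7] down [ 0.001 -0.011 -1.   ] jaw deg -79.2 w 19.2 F [ 0.  -0.1 -1. ]
q [-0.66  0.77 -0.04  1.49  0.05  0.89 -2.11]
dist 8.7 units [0.0192 0.0001 0.0101] rows 0.2
```

>>> {"fn": "arm_command", "kwargs": {"rows": [[[-1,0,0,0.012,0],[-1,0.005,0,0.006,0],[-1,0,0,0,0],[-1,0,0,0,0]]]}}

```text
t: 10.75
position: [525.0, 402.8, 80.5]
tcp_rot: [-0.704, -0.063, 0.704, -0.071]
contact_force: [1.2, -0.4, 0.1]
gripper_width: 19.0
```

```bash
python3 go.py 528.7 403.5 62;python3 look.py w7; python3 lid.py 36 -20
```

```text
t 10.75 pos [525.  402.8  80.5] down [ 0.001 -0.011 -1.   ] jaw deg -79.2 w 19.0 F [ 1.2 -0.4  0.1]
q [-0.67  0.76 -0.04  1.51  0.05  0.88 -2.11]
dist 18.8 units [ 0.0461 -0.0004 -0.0094] rows 0.5
tool ctr [-19.4   1.    2.1] n 169 res 0.16
world [523.2 401.7  99.9]
lid normal world [0.032 0.009 0.999]
```

>>> {"fn": "arm_command", "kwargs": {"rows": [[[-1,0.003,0,-0.008,0],[-1,0.014,0,-0.002,0],[-1,0.012,0,0,0],[-1,0,0,0,0],[-1,0,0,0,0]]]}}

```text
t: 11.22
position: [530.1, 403.7, 68.0]
tcp_rot: [0.704, 0.063, -0.704, 0.07]
contact_force: [-0.4, -0.1, -1.1]
gripper_width: 19.0
```

```bash
python3 go.py 528.7 403.5 62;python3 look.py w8; python3 lid.py 36 -20
```

```text
t 11.22 pos [530.1 403.7  68. ] down [ 0.002 -0.01  -1.   ] jaw deg -79.2 w 19.0 F [-0.4 -0.1 -1.1]
q [-0.67  0.78 -0.04  1.51  0.05  0.86 -2.11]
dist 6.2 units [ 0.0151 -0.0002  0.0035] rows 0.1
tool ctr [-19.5   1.    2. ] n 169 res 0.16
world [528.2 402.6  87.5]
lid normal world [0.03  0.008 1.   ]
```

View pics/w8.png

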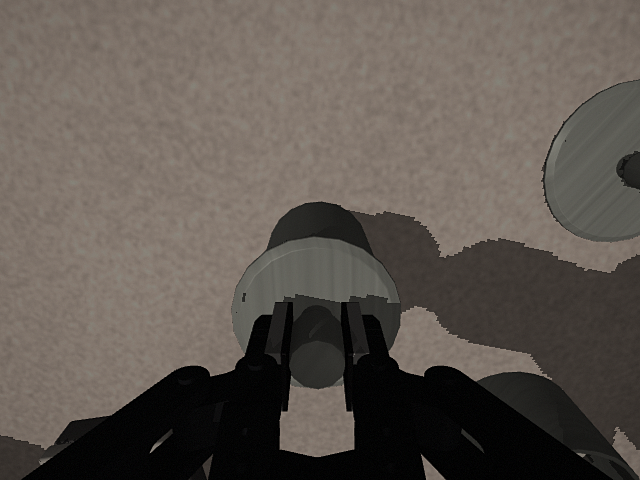

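Lid centre is (528.2, 402.6) against the jar at about (527, 402.6), with no contact force yet. Lowering until it touches.

>>> {"fn": "arm_command", "kwargs": {"rows": [[[-1,0.006,0,0.002,0],[-1,0.006,0,0,0],[-1,0.003,0,0,0],[-1,0,0,0,0]]]}}

```text
t: 11.6
position: [529.5, 403.7, 62.4]
tcp_rot: [0.705, 0.063, -0.703, 0.07]
contact_force: [-1.1, -0.5, 1.7]
gripper_width: 19.0
```

```bash
python3 go.py 528.7 403.5 62
```

```text
t 11.6 pos [529.5 403.7  62.4] down [ 0.003 -0.01  -1.   ] jaw deg -79.2 w 19.0 F [-1.1 -0.5  1.7]
q [-0.67  0.79 -0.04  1.51  0.05  0.84 -2.11]
dist 0.9 units [0.0009 0.0001 0.002 ] rows 0.0
```

>>> {"fn": "arm_command", "kwargs": {"rows": [[[-1,0.003,0,0,0],[-1,0,0,0,0],[-1,0,0,0,0]]]}}

```text
t: 11.85
position: [530.0, 404.1, 62.6]
tcp_rot: [0.705, 0.063, -0.703, 0.07]
contact_force: [-0.3, -0.0, -0.9]
gripper_width: 19.1
```

```bash
python3 go.py 528.7 403.5 62; python3 look.py w9; python3 lid.py 36 -20
```

```text
t 11.85 pos [530.  404.1  62.6] down [ 0.005 -0.009 -1.   ] jaw deg -79.2 w 19.1 F [-0.3 -0.  -0.9]
q [-0.67  0.79 -0.04  1.51  0.05  0.84 -2.11]
dist 1.6 units [0.0014 0.0008 0.0035] rows 0.0
tool ctr [-19.4   1.    2.1] n 169 res 0.16
world [528.1 402.9  82. ]
lid normal world [0.029 0.008 1.   ]
```

>>> {"fn": "arm_command", "kwargs": {"rows": [[[0.2,0,0,0,0],[0.2,0,0,0,0],[0.2,0,0,0,0],[0.2,0,0,0,0],[0.2,0,0,0,0],[0.2,0,0,0,0]]]}}

```text
t: 12.4
position: [529.8, 404.1, 61.7]
tcp_rot: [0.705, 0.063, -0.703, 0.07]
contact_force: [0.1, 0.6, 0.4]
gripper_width: 51.1
```

>>> {"fn": "arm_command", "kwargs": {"rows": [[[0.2,-0.02,0,0,0],[0.2,-0.05,0,0,0],[0.2,-0.06,0,0,0],[0.2,-0.06,0,0,0],[0.2,-0.05,0,0,0],[1,0,0,0,0],[1,0,0,0,0]]]}}

```text
t: 12.98
position: [528.9, 404.6, 163.3]
tcp_rot: [0.704, 0.063, -0.704, 0.07]
contact_force: [-0.2, -0.0, -0.5]
gripper_width: 73.9
```

```bash
python3 go.py 612 240 120; python3 look.py w10 528 403 60 70 140
```

```text
t 12.98 pos [528.9 404.6 163.3] down [ 0.002 -0.01  -1.   ] jaw deg -79.2 w 73.9 F [-0.2 -0.  -0.5]
q [-0.67  0.68 -0.04  1.42  0.04  1.05 -2.1 ]
dist 189.4 units [ 0.1131  0.4419 -0.1269] rows 4.5
zmax 117.2 n 978 circ 528.8 402.8 10.6 rect [529.  402.7] [20.5 19.9] 85.03999328613281
```

View pics/w10.png

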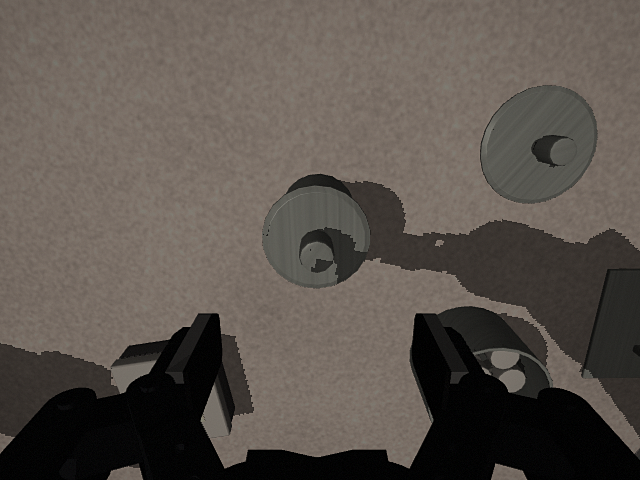

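Small lid is down: knob top reads 117 (116 expected) and it sits centred at (318,237). Next, the medium lid.

>>> {"fn": "arm_command", "kwargs": {"rows": [[[1,0.01,0.06,-0.017,0],[1,0.01,0.062,-0.018,0],[1,0.01,0.062,-0.018,0],[1,0.01,0.062,-0.018,0],[1,0.01,0.062,-0.018,0],[1,0.01,0.062,-0.018,0],[1,0.01,0.05,-0.015,0],[1,0,0,0,0]]]}}

```text
t: 13.7
position: [605.0, 243.9, 125.7]
tcp_rot: [-0.699, -0.065, 0.709, -0.074]
contact_force: [0.6, -1.5, -0.0]
gripper_width: 85.3
```

```bash
python3 go.py 613 240 40; python3 look.py w11 613 240 40 25 60
```

```text
t 13.7 pos [605.  243.9 125.7] down [-0.013 -0.015 -1.   ] jaw deg -78.7 w 85.3 F [ 0.6 -1.5 -0. ]
q [-0.39  0.7  -0.05  1.49  0.05  0.97 -1.83]
dist 86.2 units [ 0.2142  0.011  -0.021 ] rows 2.1
zmax 45.9 n 767 circ 613.0 238.6 10.4 rect [613.2 238.9] [19.6 20.2] 47.819820404052734
```

>>> {"fn": "arm_command", "kwargs": {"rows": [[[1,0.04,0.003,-0.006,0],[1,0.06,0.003,-0.006,0],[1,0.06,0.003,-0.006,0],[1,0.04,0.003,-0.004,0],[1,0.01,0,0,0],[1,0,0,0,0],[1,0,0,0,0]]]}}

```text
t: 14.33
position: [606.0, 254.3, 36.6]
tcp_rot: [-0.696, -0.073, 0.711, -0.075]
contact_force: [-0.9, -0.0, 0.2]
gripper_width: 85.2
```

```bash
python3 go.py 613 239.3 -11
```

```text
t 14.33 pos [606.  254.3  36.6] down [-0.021 -0.004 -1.   ] jaw deg -78.0 w 85.2 F [-0.9 -0.   0.2]
q [-0.39  0.82 -0.06  1.54  0.05  0.81 -1.84]
dist 50.4 units [ 0.1188  0.0403 -0.0118] rows 1.2
```

>>> {"fn": "arm_command", "kwargs": {"rows": [[[1,0.01,0.02,-0.01,0],[1,0.01,0.02,-0.004,0],[1,0,0,0,0],[1,0,0,0,0]]]}}

```text
t: 14.67
position: [616.8, 241.4, 31.3]
tcp_rot: [-0.698, -0.075, 0.709, -0.075]
contact_force: [0.1, 0.3, 0.6]
gripper_width: 85.5
```

```bash
python3 go.py 613 239.3 -11
```

```text
t 14.67 pos [616.8 241.4  31.3] down [-0.016 -0.001 -1.   ] jaw deg -77.8 w 85.5 F [0.1 0.3 0.6]
q [-0.37  0.83 -0.06  1.53  0.06  0.8  -1.81]
dist 42.6 units [0.106  0.0035 0.0088] rows 1.0
```

>>> {"fn": "arm_command", "kwargs": {"rows": [[[1,0.03,0.002,0.006,0],[1,0.03,0.002,0.003,0],[1,0.025,0,0,0],[1,0.018,0,0,0],[1,0.003,0,0,0],[1,0,0,0,0]]]}}

```text
t: 15.17
position: [615.8, 238.2, -11.2]
tcp_rot: [-0.7, -0.075, 0.707, -0.073]
contact_force: [-0.1, 0.3, 0.1]
gripper_width: 85.4
```

```bash
python3 go.py 613 239.3 -11; python3 look.py w12 613 240 30 30 60
```

```text
t 15.17 pos [615.8 238.2 -11.2] down [-0.01   0.001 -1.   ] jaw deg -78.0 w 85.4 F [-0.1  0.3  0.1]
q [-0.37  0.88 -0.06  1.56  0.06  0.71 -1.81]
dist 3.0 units [-0.0005 -0.0041  0.0062] rows 0.1
zmax 45.6 n 2772 circ 613.3 239.0 10.8 rect [613.2 238.9] [20.6 20.2] 49.5869140625
```

View pics/w12.png

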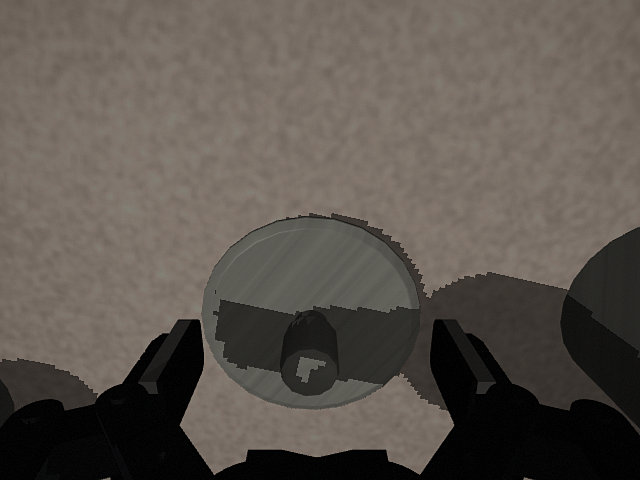

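The medium knob, at (310,365), is between the fingers, about 3 mm off along the tool z. Nudging, then gripping.

>>> {"fn": "arm_command", "kwargs": {"rows": [[[1,0,-0.003,0.006,0],[-1,0,0,0,0],[-1,0,0,0,0],[-1,0,0,0,0],[-1,0,0,0,0],[-1,0,0,0,0],[-1,0,0,0,0],[-1,0,0,0,0]]]}}

```text
t: 15.88
position: [614.4, 240.5, -8.7]
tcp_rot: [-0.701, -0.076, 0.705, -0.073]
contact_force: [-0.5, 0.5, -0.2]
gripper_width: 19.1
```

```bash
python3 go.py 645.5 93 140
```

```text
t 15.88 pos [614.4 240.5  -8.7] down [-0.006  0.003 -1.   ] jaw deg -77.9 w 19.1 F [-0.5  0.5 -0.2]
q [-0.37  0.87 -0.06  1.57  0.06  0.71 -1.82]
dist 211.7 units [-0.3734  0.3752  0.0029] rows 5.1
```

>>> {"fn": "arm_command", "kwargs": {"rows": [[[-1,-0.03,0,0,0],[-1,-0.06,0,0,0],[-1,-0.07,0,0,0],[-1,-0.07,0.01,0,0],[-1,-0.06,0.03,0,0],[-1,-0.03,0.04,0,0],[-1,0,0.04,0,0],[-1,0,0.04,0,0]]]}}

```text
t: 16.55
position: [625.9, 179.5, 125.8]
tcp_rot: [-0.699, -0.08, 0.707, -0.075]
contact_force: [-0.2, 0.0, -2.3]
gripper_width: 19.2
```

```bash
python3 go.py 645.5 93 130
```

```text
t 16.55 pos [625.9 179.5 125.8] down [-0.012  0.005 -1.   ] jaw deg -77.4 w 19.2 F [-0.2  0.  -2.3]
q [-0.26  0.7  -0.08  1.5   0.05  0.95 -1.71]
dist 88.8 units [-0.0121  0.2217 -0.0006] rows 2.1
```

>>> {"fn": "arm_command", "kwargs": {"rows": [[[-1,0,0.04,0,0],[-1,0,0.045,0,0],[-1,0,0.045,0,0],[-1,0,0.04,0,0],[-1,0,0.02,0,0],[-1,0,0,0,0],[-1,0,0,0,0]]]}}

```text
t: 17.13
position: [639.9, 83.1, 117.9]
tcp_rot: [-0.695, -0.07, 0.712, -0.073]
contact_force: [0.7, 0.2, -0.5]
gripper_width: 19.1
```

```bash
python3 go.py 645.5 93 100; python3 look.py w13; python3 lid.py 46 -20
```

```text
t 17.13 pos [639.9  83.1 117.9] down [-0.024 -0.006 -1.   ] jaw deg -78.4 w 19.1 F [ 0.7  0.2 -0.5]
q [-0.12  0.7  -0.07  1.51  0.06  0.95 -1.58]
dist 21.2 units [ 0.0444 -0.0214 -0.0198] rows 0.5
tool ctr [-19.2   1.3   2.1] n 216 res 0.14
world [638.5  81.6 137.2]
lid normal world [0.029 0.011 1.   ]
```

View pics/w13.png

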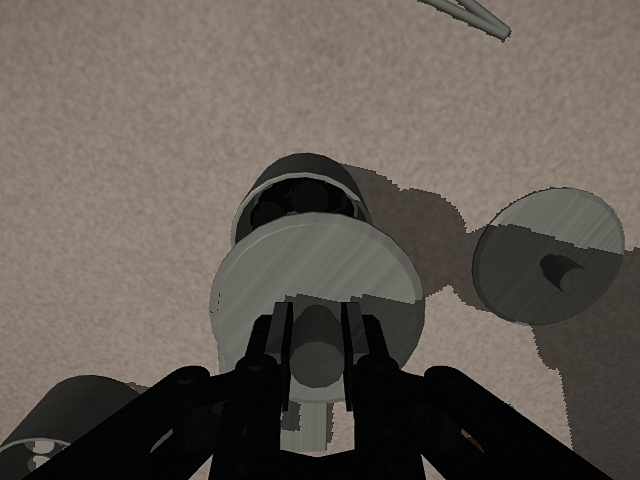

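```bash
cat > rim.py <<'E'
# fit outer rim arc of a jar in last wrist picture: x y R rimz
import sys
from h import *
from scipy.optimize import least_squares
x,y,R0,z=map(float,sys.argv[1:5])
w=dict(np.load("/tmp/w.npz"));P=cloud(w,w["T"]).reshape(-1,3)
d=np.hypot(P[:,0]-x,P[:,1]-y)
Q=P[(abs(P[:,2]-z)<5)&(abs(d-(R0-1.5))<7)]
f=least_squares(lambda p:np.hypot(Q[:,0]-p[0],Q[:,1]-p[1])-(R0-1.5),[x,y],loss="soft_l1")
print("rim ctr",f.x.round(1),"n",len(Q),"res",np.abs(f.fun).mean().round(2),"z",np.median(Q[:,2]).round(1))
E
python3 rim.py 645 93 41 75
```

```text
rim ctr [646.2  91.1] n 1266 res 0.81 z 74.4
```

>>> {"fn": "arm_command", "kwargs": {"rows": [[[-1,0.01,-0.012,-0.012,0],[-1,0.015,-0.01,-0.01,0],[-1,0.01,0,0,0],[-1,0,0,0,0],[-1,0,0,0,0]]]}}

```text
t: 17.6
position: [645.4, 101.9, 101.0]
tcp_rot: [-0.694, -0.075, 0.712, -0.075]
contact_force: [0.2, 0.6, -0.4]
gripper_width: 19.2
```

```bash
python3 go.py 647.2 93.7 75; python3 look.py w14; python3 lid.py 46 -20; python3 rim.py 645 92 41 75
```

```text
t 17.6 pos [645.4 101.9 101. ] down [-0.026 -0.002 -1.   ] jaw deg -77.9 w 19.2 F [ 0.2  0.6 -0.4]
q [-0.15  0.74 -0.08  1.5   0.06  0.93 -1.6 ]
dist 27.3 units [ 0.0648  0.0212 -0.0017] rows 0.7
tool ctr [-19.2   1.3   2.1] n 216 res 0.14
world [644.1 100.2 120.3]
lid normal world [0.031 0.008 1.   ]
rim ctr [646.4  91.7] n 1040 res 0.78 z 74.4
```

>>> {"fn": "arm_command", "kwargs": {"rows": [[[-1,0.005,0.01,-0.002,0],[-1,0.015,0.009,0,0],[-1,0.02,0,0,0],[-1,0.01,0,0,0],[-1,0,0,0,0],[-1,0,0,0,0]]]}}

```text
t: 18.15
position: [647.2, 93.2, 78.8]
tcp_rot: [-0.694, -0.075, 0.712, -0.075]
contact_force: [-0.1, 0.1, 0.4]
gripper_width: 19.3
```

```bash
python3 go.py 647.2 93.7 57.3; python3 look.py w15; python3 lid.py 46 -20
```

```text
t 18.15 pos [647.2  93.2  78.8] down [-0.026 -0.003 -1.   ] jaw deg -77.9 w 19.3 F [-0.1  0.1  0.4]
q [-0.13  0.76 -0.07  1.52  0.06  0.89 -1.59]
dist 21.5 units [ 0.0538 -0.0011 -0.0018] rows 0.5
tool ctr [-19.3   1.3   2.2] n 216 res 0.14
world [645.8  91.6  98.1]
lid normal world [0.03  0.009 1.   ]
```

>>> {"fn": "arm_command", "kwargs": {"rows": [[[-1,0.015,0,0,0],[-1,0.015,0,0,0],[-1,0.01,0,0,0],[-1,0.005,0,0,0],[-1,0,0,0,0],[-1,0,0,0,0]]]}}

```text
t: 18.7
position: [646.7, 93.4, 59.1]
tcp_rot: [-0.694, -0.075, 0.712, -0.075]
contact_force: [-0.3, -1.2, -0.8]
gripper_width: 18.9
```

```bash
python3 go.py 647.2 93.7 57.3; python3 look.py w16; python3 lid.py 46 -20
```

```text
t 18.7 pos [646.7  93.4  59.1] down [-0.026 -0.003 -1.   ] jaw deg -77.9 w 18.9 F [-0.3 -1.2 -0.8]
q [-0.13  0.79 -0.07  1.53  0.07  0.85 -1.59]
dist 1.9 units [ 0.0045 -0.0006 -0.0014] rows 0.0
tool ctr [-19.    1.3   2.2] n 216 res 0.15
world [645.4  91.7  78.2]
lid normal world [0.031 0.009 0.999]
```

>>> {"fn": "arm_command", "kwargs": {"rows": [[[-1,0.004,0,0,0],[-1,0.004,0,0,0],[-1,0.002,0,0,0],[-1,0,0,0,0]]]}}

```text
t: 19.08
position: [647.2, 93.5, 57.8]
tcp_rot: [-0.695, -0.075, 0.712, -0.075]
contact_force: [-0.1, 0.4, -0.6]
gripper_width: 19.4
```

>>> {"fn": "arm_command", "kwargs": {"rows": [[[0.2,0,0,0,0],[0.2,0,0,0,0],[0.2,0,0,0,0],[0.2,0,0,0,0],[0.2,0,0,0,0],[0.2,0,0,0,0]]]}}

```text
t: 19.58
position: [648.5, 93.8, 57.9]
tcp_rot: [-0.696, -0.075, 0.711, -0.075]
contact_force: [0.2, -0.0, 0.4]
gripper_width: 51.1
```

>>> {"fn": "arm_command", "kwargs": {"rows": [[[0.2,-0.02,0,0,0],[0.2,-0.05,0,0,0],[0.2,-0.06,0,0,0],[0.2,-0.06,0,0,0],[0.2,-0.05,0,0,0],[1,0,0,0,0],[1,0,0,0,0]]]}}

```text
t: 20.17
position: [649.8, 93.9, 159.0]
tcp_rot: [-0.695, -0.075, 0.712, -0.075]
contact_force: [-1.3, 0.5, -0.2]
gripper_width: 73.9
```

```bash
python3 go.py 644.3 -91 120; python3 look.py w17 646 92 60 70 140
```

```text
t 20.17 pos [649.8  93.9 159. ] down [-0.024 -0.002 -1.   ] jaw deg -77.9 w 73.9 F [-1.3  0.5 -0.2]
q [-0.13  0.68 -0.08  1.43  0.05  1.06 -1.58]
dist 189.0 units [0.0987 0.4492 0.1082] rows 4.5
zmax 111.1 n 965 circ 646.7 91.9 10.3 rect [646.8  92. ] [20.  20.3] 18.89374542236328
```

View pics/w17.png

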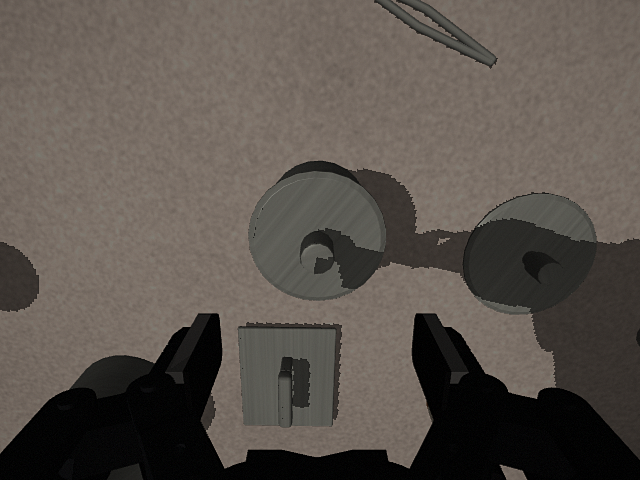

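Medium lid is seated: knob top reads 111 (110 expected), lid centred at (317,235). Next, the large lid.

>>> {"fn": "arm_command", "kwargs": {"rows": [[[1,0,0.05,0.013,0],[1,0,0.065,0.016,0],[1,0,0.065,0.016,0],[1,0,0.065,0.016,0],[1,0,0.065,0.016,0],[1,0,0.065,0.016,0],[1,0,0.04,0.01,0],[1,0,0.015,0.004,0]]]}}

```text
t: 20.88
position: [638.9, -83.7, 148.5]
tcp_rot: [-0.688, -0.081, 0.717, -0.076]
contact_force: [0.0, -0.5, -0.7]
gripper_width: 85.4
```

>>> {"fn": "arm_command", "kwargs": {"rows": [[[1,0,0,0,0],[1,0,0,0,0],[1,0,0,0,0]]]}}

```text
t: 21.13
position: [637.0, -84.6, 145.7]
tcp_rot: [-0.686, -0.081, 0.719, -0.075]
contact_force: [0.8, 0.0, 0.3]
gripper_width: 85.3
```

```bash
python3 go.py 644.3 -91 40; python3 look.py w18 644 -91 50 25 60
```

```text
t 21.13 pos [637.  -84.6 145.7] down [-0.046  0.003 -0.999] jaw deg -77.4 w 85.3 F [0.8 0.  0.3]
q [ 0.14  0.68 -0.08  1.47  0.06  1.04 -1.3 ]
dist 106.1 units [ 0.263   0.0232 -0.0261] rows 2.5
zmax 45.9 n 674 circ 645.5 -93.1 10.3 rect [645.7 -93. ] [20.  19.7] 13.371199607849121
```

>>> {"fn": "arm_command", "kwargs": {"rows": [[[1,-0.012,0.003,-0.018,0],[1,-0.012,0.003,-0.018,0],[1,-0.012,0.003,-0.018,0],[1,-0.012,0.003,-0.018,0],[1,-0.012,0.003,-0.018,0],[1,-0.012,0.003,-0.018,0],[1,0,0,0,0],[1,0,0,0,0]]]}}

```text
t: 21.85
position: [684.0, -61.3, 172.7]
tcp_rot: [-0.685, -0.093, 0.718, -0.079]
contact_force: [-0.3, -0.6, 0.2]
gripper_width: 85.5
```

```bash
python3 go.py 645 -92.2 40
```

```text
t 21.85 pos [684.  -61.3 172.7] down [-0.049  0.014 -0.999] jaw deg -76.0 w 85.5 F [-0.3 -0.6  0.2]
q [ 0.11  0.73 -0.09  1.28  0.05  1.18 -1.31]
dist 141.7 units [0.335  0.0599 0.0986] rows 3.4
```

>>> {"fn": "arm_command", "kwargs": {"rows": [[[1,0.06,0.015,0.03,0],[1,0.06,0.015,0.03,0],[1,0.06,0.015,0.03,0],[1,0.03,0.01,0.01,0],[1,0,0,0,0],[1,0,0,0,0]]]}}

```text
t: 22.35
position: [644.3, -83.2, 87.6]
tcp_rot: [-0.685, -0.099, 0.717, -0.082]
contact_force: [-0.1, 0.3, -0.1]
gripper_width: 85.4
```

```bash
python3 go.py 645 -92.2 40
```

```text
t 22.35 pos [644.3 -83.2  87.6] down [-0.047  0.019 -0.999] jaw deg -75.4 w 85.4 F [-0.1  0.3 -0.1]
q [ 0.16  0.76 -0.1   1.5   0.06  0.94 -1.27]
dist 48.5 units [ 0.1184  0.0257 -0.001 ] rows 1.2
```

>>> {"fn": "arm_command", "kwargs": {"rows": [[[1,0.02,0.012,0,0],[1,0.03,0.008,0,0],[1,0.02,0,0,0],[1,0.01,0,0,0],[1,0,0,0,0],[1,0,0,0,0]]]}}

```text
t: 22.85
position: [648.4, -88.0, 55.0]
tcp_rot: [-0.688, -0.1, 0.714, -0.083]
contact_force: [0.1, -0.3, 0.4]
gripper_width: 85.3
```

```bash
python3 go.py 642.6 -91.2 -11
```

```text
t 22.85 pos [648.4 -88.   55. ] down [-0.041  0.02  -0.999] jaw deg -75.2 w 85.3 F [ 0.1 -0.3  0.4]
q [ 0.16  0.8  -0.1   1.51  0.07  0.87 -1.26]
dist 66.4 units [0.1654 0.0088 0.0105] rows 1.6
```

>>> {"fn": "arm_command", "kwargs": {"rows": [[[1,0.02,0.006,0.004,0],[1,0.04,0.003,0.004,0],[1,0.04,0,0.002,0],[1,0.03,0,0,0],[1,0.018,0,0,0],[1,0,0,0,0],[1,0,0,0,0]]]}}

```text
t: 23.43
position: [645.6, -91.8, -6.0]
tcp_rot: [-0.69, -0.1, 0.712, -0.083]
contact_force: [0.1, -0.8, 0.1]
gripper_width: 85.3
```

```bash
python3 go.py 643.5 -91.2 -11; python3 look.py w19 645 -91 30 30 60
```

```text
t 23.43 pos [645.6 -91.8  -6. ] down [-0.035  0.019 -0.999] jaw deg -75.1 w 85.3 F [ 0.1 -0.8  0.1]
q [ 0.17  0.87 -0.09  1.56  0.08  0.75 -1.26]
dist 5.4 units [ 0.0126 -0.0024  0.0043] rows 0.1
zmax 45.6 n 2594 circ 645.5 -93.1 10.8 rect [645.6 -93.1] [20.8 20.3] 58.39567184448242
```

View pics/w19.png

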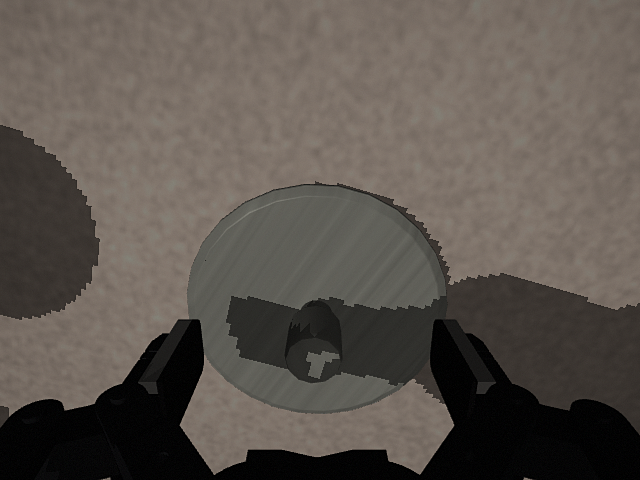

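>>> {"fn": "arm_command", "kwargs": {"rows": [[[1,0.012,0,0.005,0],[1,0,0,0,0],[-1,0,0,0,0],[-1,0,0,0,0],[-1,0,0,0,0],[-1,0,0,0,0],[-1,0,0,0,0],[-1,0,0,0,0]]]}}

```text
t: 24.15
position: [646.2, -92.3, -7.2]
tcp_rot: [-0.692, -0.1, 0.71, -0.084]
contact_force: [-0.4, -0.7, 0.2]
gripper_width: 19.3
```

>>> {"fn": "arm_command", "kwargs": {"rows": [[[-1,0,0,0,0],[-1,0,0,0,0]]]}}

```text
t: 24.32
position: [646.2, -92.4, -7.2]
tcp_rot: [-0.692, -0.1, 0.71, -0.084]
contact_force: [-0.1, 1.3, -0.6]
gripper_width: 19.0
```

```bash
python3 go.py 412.5 238.5 140
```

```text
t 24.32 pos [646.2 -92.4  -7.2] down [-0.028  0.019 -0.999] jaw deg -75.1 w 19.0 F [-0.1  1.3 -0.6]
q [ 0.17  0.87 -0.09  1.56  0.08  0.74 -1.26]
dist 431.0 units [-0.3363 -0.9586  0.3589] rows 10.3
```

>>> {"fn": "arm_command", "kwargs": {"rows": [[[-1,-0.03,0,0,0],[-1,-0.06,0,0,0],[-1,-0.08,0,0,0],[-1,-0.08,0,0,0],[-1,-0.08,0,0,0],[-1,-0.05,-0.02,0.007,0],[-1,-0.02,-0.04,0.015,0],[-1,0,-0.05,0.02,0]]]}}

```text
t: 24.98
position: [622.2, -62.9, 162.0]
tcp_rot: [-0.691, -0.096, 0.712, -0.082]
contact_force: [0.5, 0.2, -2.4]
gripper_width: 18.7
```

```bash
python3 go.py 412.5 238.5 140
```

```text
t 24.98 pos [622.2 -62.9 162. ] down [-0.032  0.015 -0.999] jaw deg -75.6 w 18.7 F [ 0.5  0.2 -2.4]
q [ 0.13  0.63 -0.1   1.52  0.06  1.03 -1.3 ]
dist 367.9 units [ 0.0831 -0.8589  0.318 ] rows 8.8
```

>>> {"fn": "arm_command", "kwargs": {"rows": [[[-1,0,-0.06,0.022,0],[-1,0,-0.07,0.026,0],[-1,0,-0.07,0.026,0],[-1,0,-0.07,0.026,0],[-1,0,-0.07,0.026,0],[-1,0,-0.07,0.026,0],[-1,0,-0.07,0.026,0],[-1,0,-0.07,0.026,0]]]}}

```text
t: 25.65
position: [484.4, 132.8, 175.7]
tcp_rot: [-0.695, -0.091, 0.709, -0.08]
contact_force: [0.7, 0.8, -1.7]
gripper_width: 19.2
```

```bash
python3 go.py 412.5 238.5 130
```

```text
t 25.65 pos [484.4 132.8 175.7] down [-0.022  0.012 -1.   ] jaw deg -76.1 w 19.2 F [ 0.7  0.8 -1.7]
q [-0.21  0.43 -0.13  1.86  0.04  0.86 -1.68]
dist 135.8 units [ 0.1214 -0.2977  0.1092] rows 3.3
```

>>> {"fn": "arm_command", "kwargs": {"rows": [[[-1,0.01,-0.07,0.025,0],[-1,0.02,-0.07,0.025,0],[-1,0.02,-0.06,0.022,0],[-1,0.02,-0.04,0.015,0],[-1,0.01,-0.01,0.005,0],[-1,0,0,0,0],[-1,0,0,0,0]]]}}

```text
t: 26.23
position: [416.1, 232.2, 150.6]
tcp_rot: [-0.696, -0.097, 0.707, -0.083]
contact_force: [0.1, 0.2, -0.6]
gripper_width: 19.0
```

```bash
python3 go.py 412.5 238.5 100; python3 look.py w20; python3 lid.py 56 -18; python3 rim.py 412.5 238 51 69
```

```text
t 26.23 pos [416.1 232.2 150.6] down [-0.018  0.018 -1.   ] jaw deg -75.3 w 19.0 F [ 0.1  0.2 -0.6]
q [-0.43  0.43 -0.15  1.97  0.05  0.75 -1.92]
dist 51.2 units [ 0.127  -0.0148  0.003 ] rows 1.2
tool ctr [-18.6   1.7   1.9] n 262 res 0.15
world [415.  229.8 169.2]
lid normal world [ 0.001 -0.003  1.   ]
rim ctr [413.  236.1] n 824 res 0.79 z 68.4
```

View pics/w20.png

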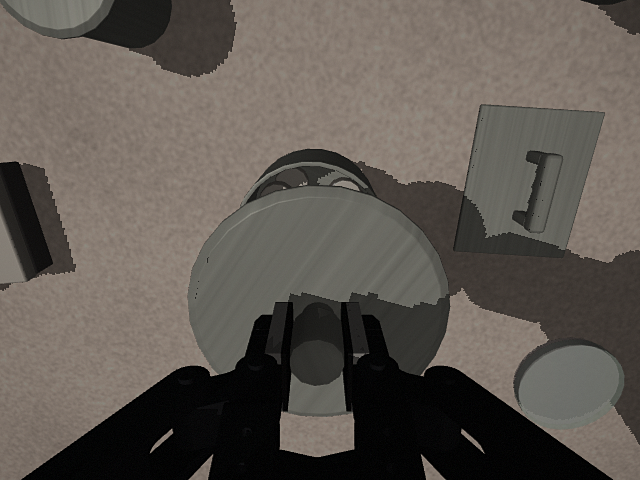

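>>> {"fn": "arm_command", "kwargs": {"rows": [[[-1,0.03,-0.009,0.0,0],[-1,0.05,-0.009,0.0,0],[-1,0.05,0,0,0],[-1,0.03,0,0,0],[-1,0.01,0,0,0],[-1,0,0,0,0],[-1,0,0,0,0]]]}}

```text
t: 26.87
position: [426.4, 230.8, 84.5]
tcp_rot: [-0.702, -0.088, 0.703, -0.076]
contact_force: [0.0, 0.1, -1.0]
gripper_width: 18.8
```

```bash
python3 go.py 413.9 239.8 52.8; python3 look.py w21; python3 lid.py 56 -18
```

```text
t 26.87 pos [426.4 230.8  84.5] down [-0.003  0.017 -1.   ] jaw deg -76.7 w 18.8 F [ 0.   0.1 -1. ]
q [-0.45  0.54 -0.12  2.03  0.08  0.58 -1.96]
dist 35.2 units [ 0.0797 -0.0276  0.0253] rows 0.8
tool ctr [-18.5   1.7   1.9] n 262 res 0.15
world [425.  228.5 102.9]
lid normal world [-0.014 -0.002  1.   ]
```

>>> {"fn": "arm_command", "kwargs": {"rows": [[[-1,0,-0.012,0.012,0],[-1,0,-0.012,0.012,0],[-1,0.005,-0.002,0.002,0],[-1,0,0,0,0],[-1,0,0,0,0]]]}}

```text
t: 27.33
position: [414.6, 240.2, 85.8]
tcp_rot: [0.704, 0.089, -0.7, 0.075]
contact_force: [0.3, 0.3, -1.8]
gripper_width: 18.9
```

```bash
python3 go.py 413.9 239.8 52.8; python3 look.py w22; python3 lid.py 56 -18; python3 rim.py 412.5 238 51 69
```

```text
t 27.33 pos [414.6 240.2  85.8] down [ 0.003  0.02  -1.   ] jaw deg -76.7 w 18.9 F [ 0.3  0.3 -1.8]
q [-0.48  0.52 -0.11  2.05  0.08  0.56 -1.98]
dist 33.0 units [0.0824 0.0023 0.0026] rows 0.8
tool ctr [-18.7   1.7   1.8] n 262 res 0.14
world [413.1 237.8 104.4]
lid normal world [-0.02  -0.006  1.   ]
rim ctr [414.  236.5] n 185 res 0.17 z 66.9
```

Lid centre (413.1, 237.8) matches the jar at about (412.8, 237.4). Lowering.

>>> {"fn": "arm_command", "kwargs": {"rows": [[[-1,0.02,0,0,0],[-1,0.02,0,0,0],[-1,0.02,0,0,0],[-1,0.01,0,0,0],[-1,0,0,0,0],[-1,0,0,0,0]]]}}

```text
t: 27.88
position: [414.8, 240.6, 54.0]
tcp_rot: [0.704, 0.088, -0.701, 0.075]
contact_force: [-0.2, -0.2, -1.0]
gripper_width: 19.1
```

```bash
python3 go.py 413.9 239.8 52.8; python3 look.py w23; python3 lid.py 56 -18
```

```text
t 27.88 pos [414.8 240.6  54. ] down [ 0.002  0.02  -1.   ] jaw deg -76.7 w 19.1 F [-0.2 -0.2 -1. ]
q [-0.49  0.58 -0.1   2.07  0.09  0.48 -1.99]
dist 1.7 units [0.003  0.0014 0.0026] rows 0.0
tool ctr [-18.7   1.7   1.9] n 262 res 0.15
world [413.3 238.1  72.6]
lid normal world [-0.018 -0.005  1.   ]
```

>>> {"fn": "arm_command", "kwargs": {"rows": [[[-1,0.004,0,0,0],[-1,0.003,0,0,0],[-1,0,0,0,0]]]}}

```text
t: 28.18
position: [415.5, 240.8, 53.1]
tcp_rot: [0.704, 0.088, -0.7, 0.075]
contact_force: [-1.4, 0.0, 2.6]
gripper_width: 19.1
```

>>> {"fn": "arm_command", "kwargs": {"rows": [[[0.2,0,0,0,0],[0.2,0,0,0,0],[0.2,0,0,0,0],[0.2,0,0,0,0],[0.2,0,0,0,0],[0.2,0,0,0,0]]]}}

```text
t: 28.68
position: [417.0, 241.7, 54.2]
tcp_rot: [0.706, 0.089, -0.699, 0.074]
contact_force: [-0.3, -0.5, -0.1]
gripper_width: 51.4
```

>>> {"fn": "arm_command", "kwargs": {"rows": [[[0.2,-0.02,0,0,0],[0.2,-0.05,0,0,0],[0.2,-0.06,0,0,0],[0.2,-0.06,0,0,0],[0.2,-0.05,0,0,0],[1,0,0,0,0],[1,0,0,0,0]]]}}

```text
t: 29.27
position: [415.5, 239.1, 156.0]
tcp_rot: [0.705, 0.089, -0.7, 0.074]
contact_force: [0.3, 0.1, -0.6]
gripper_width: 73.5
```

```bash
python3 go.py 477.5 86.8 120; python3 look.py w24 413 238 60 60 140
```

```text
t 29.27 pos [415.5 239.1 156. ] down [ 0.005  0.021 -1.   ] jaw deg -76.7 w 73.5 F [ 0.3  0.1 -0.6]
q [-0.46  0.41 -0.13  1.98  0.06  0.74 -1.96]
dist 168.3 units [ 0.0828  0.4078 -0.0628] rows 4.0
zmax 104.9 n 946 circ 414.5 238.5 10.4 rect [414.6 238.7] [20.1 19.9] 23.9622802734375
```

View pics/w24.png

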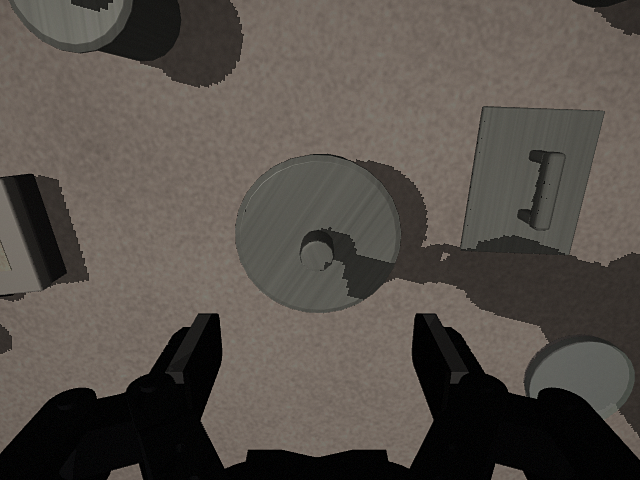

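Large lid is seated: knob top reads 105 (104 expected), lid centred at (318,232). Next, the rectangular lid.

>>> {"fn": "arm_command", "kwargs": {"rows": [[[1,0,0.05,-0.008,0.01],[1,0,0.06,-0.009,0.01],[1,0,0.06,-0.009,0.005],[1,0,0.06,-0.009,0],[1,0,0.06,-0.009,0],[1,0,0.06,-0.008,0],[1,0,0.04,-0.006,0],[1,0,0.015,0,0]]]}}

```text
t: 29.98
position: [467.7, 81.6, 145.2]
tcp_rot: [-0.701, -0.079, 0.706, -0.064]
contact_force: [0.3, -1.0, 0.2]
gripper_width: 85.4
```

>>> {"fn": "arm_command", "kwargs": {"rows": [[[1,0,0,0,0],[1,0,0,0,0],[1,0,0,0,0]]]}}

```text
t: 30.23
position: [465.8, 80.9, 143.1]
tcp_rot: [-0.699, -0.078, 0.708, -0.063]
contact_force: [-0.5, 1.2, -0.4]
gripper_width: 85.2
```

```bash
python3 go.py 477.5 86.8 40; python3 look.py w25 477 87 50 28 60
```

```text
t 30.23 pos [465.8  80.9 143.1] down [-0.015  0.019 -1.   ] jaw deg -78.6 w 85.2 F [-0.5  1.2 -0.4]
q [-0.12  0.43 -0.11  1.99  0.04  0.74 -1.63]
dist 103.9 units [ 0.2575 -0.0031 -0.0344] rows 2.5
zmax 46.0 n 1339 circ 478.0 85.5 27.8 rect [478.1  85. ] [55.2 12. ] 11.282171249389648
```

View pics/w25.png

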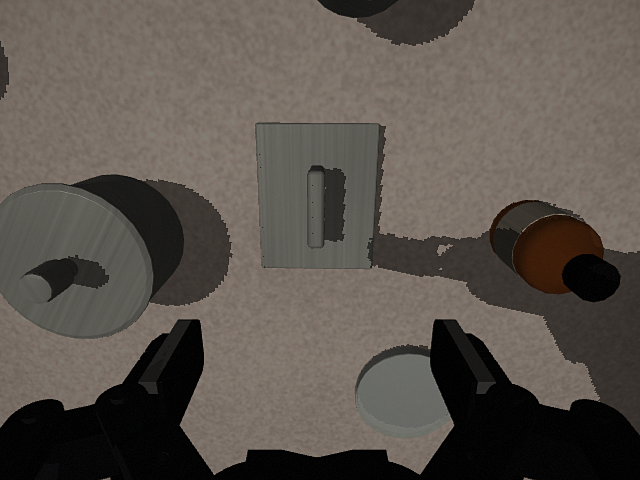

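>>> {"fn": "arm_command", "kwargs": {"rows": [[[1,0.04,-0.002,-0.01,0.001],[1,0.06,-0.002,-0.01,0.001],[1,0.06,0,-0.008,0],[1,0.06,0,-0.005,0],[1,0.03,0,0,0],[1,0.01,0,0,0],[1,0,0,0,0],[1,0,0,0,0]]]}}

```text
t: 30.95
position: [477.7, 101.2, 37.3]
tcp_rot: [-0.701, -0.086, 0.705, -0.067]
contact_force: [-0.2, 0.7, -0.1]
gripper_width: 85.5
```

```bash
python3 go.py 477 87 -11
```

```text
t 30.95 pos [477.7 101.2  37.3] down [-0.009  0.027 -1.   ] jaw deg -77.6 w 85.5 F [-0.2  0.7 -0.1]
q [-0.17  0.62 -0.1   2.05  0.07  0.47 -1.66]
dist 50.4 units [0.1199 0.0378 0.0091] rows 1.2
```

>>> {"fn": "arm_command", "kwargs": {"rows": [[[1,0,0.018,0.005,0.007],[1,0,0.018,0.004,0.007],[1,0,0,0,0],[1,0,0,0,0]]]}}

```text
t: 31.28
position: [479.1, 85.9, 40.0]
tcp_rot: [-0.704, -0.079, 0.704, -0.059]
contact_force: [-0.4, -0.1, -0.2]
gripper_width: 85.3
```

```bash
python3 go.py 477.3 87.3 -11
```

```text
t 31.28 pos [479.1  85.9  40. ] down [-0.003  0.028 -1.   ] jaw deg -78.8 w 85.3 F [-0.4 -0.1 -0.2]
q [-0.14  0.62 -0.1   2.06  0.06  0.47 -1.65]
dist 51.1 units [ 0.1276 -0.0006  0.004 ] rows 1.2
```

>>> {"fn": "arm_command", "kwargs": {"rows": [[[1,0.03,-0.001,0.004,0],[1,0.04,0,0,0],[1,0.03,0,0,0],[1,0.02,0,0,0],[1,0.008,0,0,0],[1,0,0,0,0]]]}}

```text
t: 31.78
position: [481.6, 85.9, -9.3]
tcp_rot: [0.707, 0.077, -0.7, 0.057]
contact_force: [0.1, 0.5, 0.8]
gripper_width: 85.4
```

```bash
python3 go.py 477.3 87.3 -11; python3 look.py w26 477 87 40 30 60
```

```text
t 31.78 pos [481.6  85.9  -9.3] down [ 0.008  0.03  -1.   ] jaw deg -79.1 w 85.4 F [0.1 0.5 0.8]
q [-0.15  0.71 -0.08  2.08  0.07  0.34 -1.66]
dist 4.9 units [ 0.0044 -0.0054  0.01  ] rows 0.1
zmax 59.3 n 580 circ 472.7 124.7 10.4 rect [472.7 124.7] [20.9  1.4] 9.753974914550781
```

View pics/w26.png

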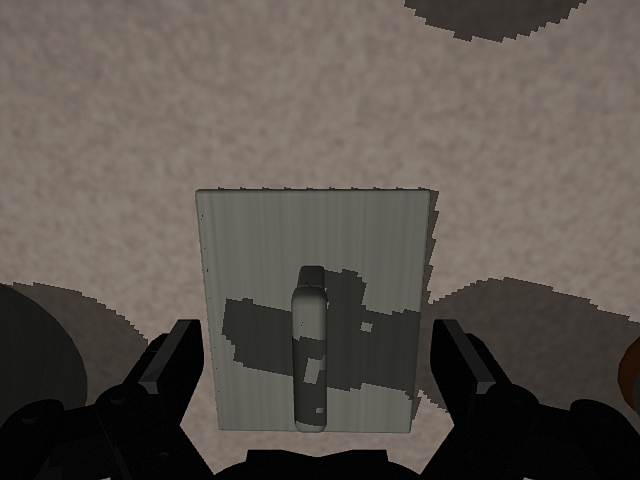

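>>> {"fn": "arm_command", "kwargs": {"rows": [[[1,0.004,-0.005,0.007,0],[1,0,0,0,0],[-1,0,0,0,0],[-1,0,0,0,0],[-1,0,0,0,0],[-1,0,0,0,0],[-1,0,0,0,0],[-1,0,0,0,0]]], "force": 70}}

```text
t: 32.5
position: [480.2, 88.0, -8.1]
tcp_rot: [0.709, 0.077, -0.698, 0.057]
contact_force: [0.1, 0.0, 0.3]
gripper_width: 12.3
```

>>> {"fn": "arm_command", "kwargs": {"rows": [[[-1,0,0,0,0],[-1,0,0,0,0],[-1,0,0,0,0]]]}}

```text
t: 32.75
position: [480.4, 87.9, -7.7]
tcp_rot: [0.71, 0.077, -0.698, 0.057]
contact_force: [-0.1, -0.5, -0.4]
gripper_width: 11.0
```

```bash
python3 go.py 511.3 -397 140; python3 look.py w27
```

```text
t 32.75 pos [480.4  87.9  -7.7] down [ 0.013  0.031 -0.999] jaw deg -79.1 w 11.0 F [-0.1 -0.5 -0.4]
q [-0.15  0.7  -0.08  2.09  0.07  0.33 -1.66]
dist 507.8 units [-0.4051  1.1944  0.1459] rows 12.2
```

View pics/w27.png

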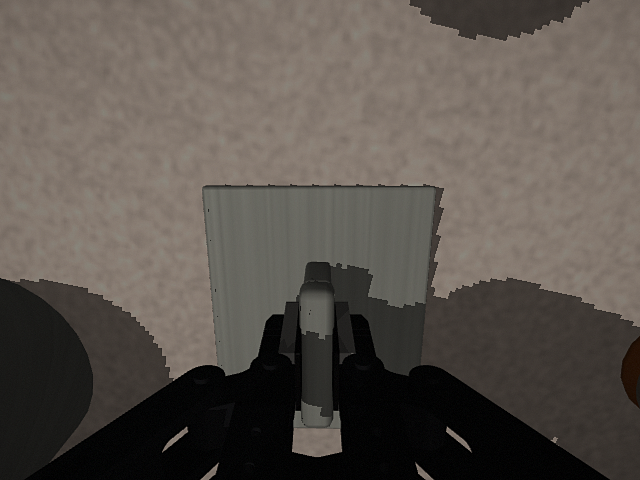

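>>> {"fn": "arm_command", "kwargs": {"rows": [[[-1,-0.03,0,0,0],[-1,-0.06,0,0,0],[-1,-0.08,0,0,0.04],[-1,-0.08,0,0,0.05],[-1,-0.08,0,0,0.05],[-1,-0.06,0.02,0,0.05],[-1,-0.03,0.04,0,0.05],[-1,0,0.05,0,0.04]]]}}

```text
t: 33.47
position: [470.6, 42.8, 162.9]
tcp_rot: [0.702, -0.073, -0.702, -0.097]
contact_force: [0.3, 0.1, -1.9]
gripper_width: 10.8
```

```bash
python3 go.py 511.3 -397 140
```

```text
t 33.47 pos [470.6  42.8 162.9] down [ 0.004  0.034 -0.999] jaw deg -103.7 w 10.8 F [ 0.3  0.1 -1.9]
q [-0.13  0.39  0.02  1.98 -0.06  0.76 -1.88]
dist 442.3 units [ 0.0203  1.0452 -0.3603] rows 10.6
```

>>> {"fn": "arm_command", "kwargs": {"rows": [[[-1,-0.002,0.065,-0.02,0.01],[-1,-0.002,0.07,-0.024,0.005],[-1,-0.002,0.07,-0.024,0],[-1,-0.002,0.07,-0.024,0],[-1,-0.002,0.07,-0.024,0],[-1,-0.002,0.07,-0.024,0],[-1,-0.002,0.07,-0.024,0],[-1,-0.002,0.07,-0.024,0]]]}}

```text
t: 34.13
position: [483.4, -195.3, 160.2]
tcp_rot: [-0.7, 0.076, 0.703, 0.103]
contact_force: [0.1, -0.4, -1.0]
gripper_width: 10.4
```

```bash
python3 go.py 511.3 -397 140
```

```text
t 34.13 pos [ 483.4 -195.3  160.2] down [ 0.001  0.039 -0.999] jaw deg -104.6 w 10.4 F [ 0.1 -0.4 -1. ]
q [ 0.33  0.48  0.05  1.84 -0.08  0.84 -1.4 ]
dist 204.7 units [ 0.0311  0.472  -0.1949] rows 4.9
```

>>> {"fn": "arm_command", "kwargs": {"rows": [[[-1,0,0.07,-0.03,0.01],[-1,0,0.07,-0.03,0.01],[-1,0,0.07,-0.03,0.005],[-1,0,0.07,-0.03,0],[-1,0,0.06,-0.025,0],[-1,0,0.04,-0.015,0],[-1,0,0.01,-0.005,0],[-1,0,0,0,0]]]}}

```text
t: 34.8
position: [496.2, -379.0, 146.7]
tcp_rot: [-0.693, 0.095, 0.704, 0.121]
contact_force: [0.2, 1.0, -0.6]
gripper_width: 10.5
```

```bash
python3 go.py 511.3 -397 100; python3 look.py w28
```

```text
t 34.8 pos [ 496.2 -379.   146.7] down [-0.009  0.039 -0.999] jaw deg -107.6 w 10.5 F [ 0.2  1.  -0.6]
q [ 0.59  0.65  0.07  1.54 -0.08  0.98 -1.18]
dist 52.3 units [ 0.1145  0.0354 -0.052 ] rows 1.3
```

View pics/w28.png

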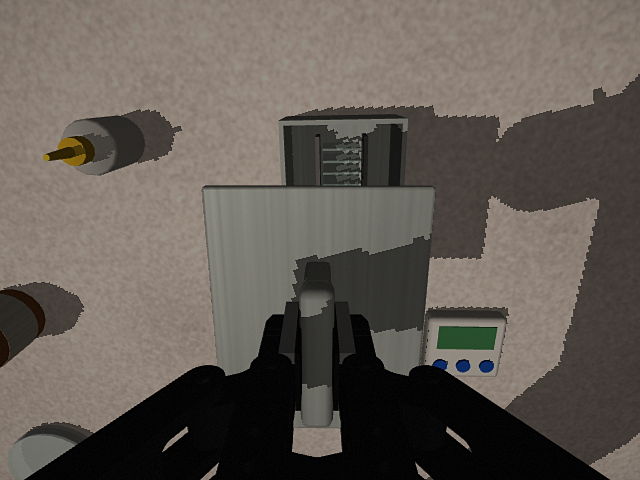

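```bash
cat > rect.py <<'E'
from h import *
w=dict(np.load("/tmp/w.npz"));T=w["T"];P=cloud(w,T)
E=np.linalg.inv(T);Q=P@E[:3,:3].T+E[:3,3]
M=(abs(Q[...,0]+18)<6)&(abs(Q[...,1])<60)&(Q[...,2]>-75)&(Q[...,2]<30)&(np.arange(480)[:,None]<300)
k=np.ones((5,5),np.uint8);M=cv2.morphologyEx(M.astype(np.uint8),cv2.MORPH_OPEN,k)>0
e=[];
for u in range(640):
    v=np.where(M[:,u])[0]
    if len(v)>20:e.append(Q[v[0],u])
e=np.array(e);e=e[(e[:,1]>-35)&(e[:,1]<35)]
a,b=np.polyfit(e[:,1],e[:,2],1)
L=[];Rr=[]
for v in range(480):
    u=np.where(M[v])[0]
    if len(u)>150: L.append(Q[v,u[0]]);Rr.append(Q[v,u[-1]])
L=np.array(L);Rr=np.array(Rr)
mid=np.median((L[:,1]+Rr[:,1])/2);wd=np.median(Rr[:,1]-L[:,1])
la=np.polyfit(L[:,2],L[:,1],1)[0];ra=np.polyfit(Rr[:,2],Rr[:,1],1)[0]
print("edge slope",round(a,4),"side slopes",round(la,4),round(ra,4),"mid y",mid.round(2),"width",wd.round(1),"edge z",round(b,1),"x",np.median(L[:,0]).round(1))
th=np.mean([-a,la,ra]) # long axis dir = (y,z)=(th,1)
zc=b+57
my=np.mean([np.polyval(np.polyfit(L[:,2],L[:,1],1),zc),np.polyval(np.polyfit(Rr[:,2],Rr[:,1],1),zc)])
c=np.array([np.median(L[:,0]),my,zc]);W=T[:3,:3]@c+T[:3,3]
d=T[:3,:3]@np.array([0,th,1]);print("lid ctr tool",c.round(1),"world",W.round(1),"dir deg",(np.degrees(np.arctan2(d[1],d[0]))%180).round(2))
D=Q[M];k=np.linalg.lstsq(np.c_[D[:,1],D[:,2],np.ones(len(D))],D[:,0],rcond=None)[0]
n=T[:3,:3]@np.array([-1,k[0],k[1]]);print("lid normal",(n/np.linalg.norm(n)).round(3))
# dish rim seen
p=P.reshape(-1,3);p=p[(abs(p[:,2]-57)<4)&(np.hypot(p[:,0]-511,p[:,1]+397)<75)]
if len(p)>30:
    th=np.radians(163.65);u=np.array([np.cos(th),np.sin(th)]);v=np.array([-u[1],u[0]])
    r=p[:,:2]-[511.3,-397.1];A=r@u;B=r@v
    print("dish rim rel est: along",np.percentile(A,[1,99]).round(1),"(±52) across",np.percentile(B,[1,99]).round(1),"(±40) n",len(p))
E
python3 rect.py
```

```text
edge slope -0.0034 side slopes 0.0003 0.0045 mid y 1.26 width 88.8 edge z -54.3 x -18.7
lid ctr tool [-18.7   1.3   2.7] world [ 493.4 -380.2  165.4] dir deg 162.6
lid normal [ 0.034 -0.027  0.999]
dish rim rel est: along [-53.4 -12.8] (±52) across [-37.9  41.9] (±40) n 1393
```

>>> {"fn": "arm_command", "kwargs": {"rows": [[[-1,0,0.009,-0.014,-0.006],[-1,0,0.009,-0.014,-0.006],[-1,0,0.009,-0.014,0],[-1,0,0.004,-0.01,0],[-1,0,0,0,0],[-1,0,0,0,0]]]}}

```text
t: 35.35
position: [516.8, -389.2, 145.6]
tcp_rot: [-0.695, 0.082, 0.706, 0.113]
contact_force: [0.4, 0.6, -0.9]
gripper_width: 10.8
```

```bash
python3 go.py 514.6 -397.2 100; python3 look.py w29; python3 rect.py
```

```text
t 35.35 pos [ 516.8 -389.2  145.6] down [-0.01   0.046 -0.999] jaw deg -105.8 w 10.8 F [ 0.4  0.6 -0.9]
q [ 0.59  0.68  0.06  1.47 -0.08  1.03 -1.16]
dist 46.4 units [ 0.1131  0.0255 -0.0026] rows 1.1
edge slope -0.0027 side slopes 0.0089 0.0039 mid y 1.28 width 88.9 edge z -54.2 x -18.7
lid ctr tool [-18.7   1.5   2.8] world [ 513.9 -390.7  164.3] dir deg 164.51
lid normal [ 0.034 -0.033  0.999]
dish rim rel est: along [-53.5 -35.7] (±52) across [-37.8  41.9] (±40) n 975
```

>>> {"fn": "arm_command", "kwargs": {"rows": [[[-1,0.03,0.01,0,0.005],[-1,0.05,0.01,0,0.004],[-1,0.05,0,0,0],[-1,0.02,0,0,0],[-1,0,0,0,0],[-1,0,0,0,0]]]}}

```text
t: 35.9
position: [513.5, -394.2, 81.8]
tcp_rot: [-0.694, 0.087, 0.705, 0.118]
contact_force: [-0.0, 0.5, -1.1]
gripper_width: 10.7
```

```bash
python3 go.py 514 -397.2 40; python3 look.py w30; python3 rect.py
```

```text
t 35.9 pos [ 513.5 -394.2   81.8] down [-0.009  0.045 -0.999] jaw deg -106.7 w 10.7 F [-0.   0.5 -1.1]
q [ 0.6   0.75  0.06  1.53 -0.09  0.9  -1.16]
dist 41.9 units [ 0.1041  0.0111 -0.0056] rows 1.0
edge slope -0.0052 side slopes 0.0051 0.007 mid y 1.24 width 88.9 edge z -54.2 x -18.8
lid ctr tool [-18.8   1.5   2.8] world [ 510.6 -395.6  100.6] dir deg 163.7
lid normal [ 0.033 -0.033  0.999]
dish rim rel est: along [-53.5 -47.3] (±52) across [-37.5  41.5] (±40) n 1326
```

>>> {"fn": "arm_command", "kwargs": {"rows": [[[-1,-0.015,0.008,-0.012,0],[-1,-0.015,0.008,-0.012,0],[-1,-0.015,0.008,-0.012,0],[-1,-0.015,0.008,-0.012,0],[-1,-0.015,0.008,-0.012,0],[-1,-0.015,0.008,-0.012,0],[-1,-0.015,0.008,-0.012,0],[-1,0,0,0,0]]]}}

```text
t: 36.62
position: [547.4, -435.4, 136.9]
tcp_rot: [0.7, -0.091, -0.699, -0.114]
contact_force: [0.3, -0.5, -1.1]
gripper_width: 10.5
```

```bash
python3 go.py 514 -397.2 90
```

```text
t 36.62 pos [ 547.4 -435.4  136.9] down [ 0.006  0.032 -0.999] jaw deg -106.7 w 10.5 F [ 0.3 -0.5 -1.1]
q [ 0.62  0.76  0.07  1.33 -0.09  1.07 -1.15]
dist 69.0 units [ 0.1196 -0.0637  0.1069] rows 1.7
```

>>> {"fn": "arm_command", "kwargs": {"rows": [[[-1,0.05,-0.025,0.04,0],[-1,0.05,-0.025,0.04,0],[-1,0.0,0,0,0],[-1,0,0,0,0]]]}}

```text
t: 36.95
position: [525.7, -409.3, 102.5]
tcp_rot: [0.704, -0.094, -0.695, -0.112]
contact_force: [0.1, -0.1, -0.3]
gripper_width: 11.0
```

```bash
python3 go.py 514 -397.2 80
```

```text
t 36.95 pos [ 525.7 -409.3  102.5] down [ 0.017  0.023 -1.   ] jaw deg -106.7 w 11.0 F [ 0.1 -0.1 -0.3]
q [ 0.61  0.74  0.06  1.49 -0.09  0.92 -1.15]
dist 28.1 units [ 0.0565 -0.0192  0.0372] rows 0.7
```

Tilt corrected: the tool axis is back to about what it was at the grasp. Now aligning.

>>> {"fn": "arm_command", "kwargs": {"rows": [[[-1,0.01,-0.008,0.013,0],[-1,0.01,-0.006,0.011,0],[-1,0.01,0,0,0],[-1,0,0,0,0],[-1,0,0,0,0]]]}}

```text
t: 37.37
position: [521.5, -403.9, 93.6]
tcp_rot: [0.707, -0.096, -0.692, -0.11]
contact_force: [0.5, 0.1, -0.8]
gripper_width: 10.8
```

```bash
python3 go.py 514 -397.2 40; python3 look.py w31; python3 rect.py
```

```text
t 37.37 pos [ 521.5 -403.9   93.6] down [ 0.024  0.016 -1.   ] jaw deg -106.7 w 10.8 F [ 0.5  0.1 -0.8]
q [ 0.61  0.74  0.06  1.53 -0.09  0.87 -1.15]
dist 54.5 units [ 0.1337 -0.0077  0.0252] rows 1.3
edge slope -0.0049 side slopes 0.0058 0.0061 mid y 1.24 width 88.9 edge z -54.3 x -18.5
lid ctr tool [-18.5   1.5   2.7] world [ 518.  -404.9  112. ] dir deg 163.58
lid normal [-0.001 -0.004  1.   ]
```

>>> {"fn": "arm_command", "kwargs": {"rows": [[[-1,0,-0.006,0.01,0],[-1,0.005,-0.005,0.009,0],[-1,0.01,0,0,0],[-1,0,0,0,0],[-1,0,0,0,0]]]}}

```text
t: 37.83
position: [515.6, -397.6, 87.5]
tcp_rot: [0.708, -0.096, -0.691, -0.11]
contact_force: [0.2, -0.5, -1.3]
gripper_width: 11.0
```

```bash
python3 go.py 514 -397.2 40; python3 look.py w32; python3 rect.py
```

```text
t 37.83 pos [ 515.6 -397.6   87.5] down [ 0.025  0.015 -1.   ] jaw deg -106.7 w 11.0 F [ 0.2 -0.5 -1.3]
q [ 0.6   0.73  0.06  1.56 -0.09  0.84 -1.16]
dist 47.5 units [0.1185 0.0029 0.0063] rows 1.1
edge slope -0.0019 side slopes 0.0021 0.0069 mid y 1.26 width 88.9 edge z -54.2 x -18.7
lid ctr tool [-18.7   1.4   2.8] world [ 512.  -398.4  106. ] dir deg 163.45
lid normal [-0.001 -0.003  1.   ]
dish rim rel est: along [-53.5 -49.9] (±52) across [-37.1  41.3] (±40) n 1156
```

View pics/w32.png

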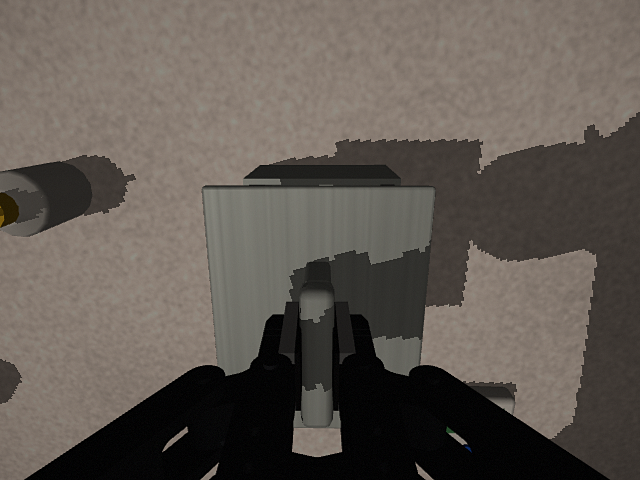

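>>> {"fn": "arm_command", "kwargs": {"rows": [[[-1,0.02,0.001,0.001,0],[-1,0.025,0.001,0.001,0],[-1,0.025,0,0,0],[-1,0.02,0,0,0],[-1,0.008,0,0,0],[-1,0,0,0,0],[-1,0,0,0,0]]]}}

```text
t: 38.47
position: [514.9, -397.1, 42.1]
tcp_rot: [0.707, -0.096, -0.692, -0.11]
contact_force: [-0.2, -0.1, -0.9]
gripper_width: 10.6
```

```bash
python3 go.py 515.6 -397.6 40.3; python3 look.py w33; python3 rect.py
```

```text
t 38.47 pos [ 514.9 -397.1   42.1] down [ 0.023  0.017 -1.   ] jaw deg -106.7 w 10.6 F [-0.2 -0.1 -0.9]
q [ 0.61  0.79  0.05  1.59 -0.1   0.76 -1.15]
dist 2.0 units [ 0.0045  0.0008 -0.002 ] rows 0.0
edge slope -0.0049 side slopes 0.0007 0.0072 mid y 1.25 width 88.8 edge z -54.3 x -18.8
lid ctr tool [-18.8   1.4   2.7] world [ 511.4 -398.    60.8] dir deg 163.48
lid normal [ 0.    -0.005  1.   ]
dish rim rel est: along [-57.4  23.8] (±52) across [-43.9  46. ] (±40) n 391
```

>>> {"fn": "arm_command", "kwargs": {"rows": [[[-1,0.005,0,0,0],[-1,0.004,0,0,0],[-1,0,0,0,0]]]}}

```text
t: 38.77
position: [515.7, -397.6, 40.7]
tcp_rot: [0.707, -0.096, -0.692, -0.11]
contact_force: [0.1, 0.3, -1.3]
gripper_width: 10.7
```

>>> {"fn": "arm_command", "kwargs": {"rows": [[[0.2,0,0,0,0],[0.2,0,0,0,0],[0.2,0,0,0,0],[0.2,0,0,0,0],[0.2,0,0,0,0],[0.2,0,0,0,0]]]}}

```text
t: 39.27
position: [517.4, -398.9, 42.7]
tcp_rot: [0.709, -0.097, -0.69, -0.109]
contact_force: [-0.5, 0.1, -0.1]
gripper_width: 51.3
```

>>> {"fn": "arm_command", "kwargs": {"rows": [[[0.2,-0.02,0,0,0],[0.2,-0.05,0,0,0],[0.2,-0.06,0,0,0],[0.2,-0.06,0,0,0],[0.2,-0.06,0,0,0],[1,-0.05,0,0,0],[1,0,0,0,0],[1,0,0,0,0]]]}}

```text
t: 39.93
position: [513.0, -400.0, 169.8]
tcp_rot: [0.708, -0.097, -0.691, -0.109]
contact_force: [-0.1, 0.4, -0.5]
gripper_width: 84.2
```

```bash
python3 go.py 511 -397 160; python3 look.py w34 511 -397 60 50 120
python3 - <<'E'
from h import *
from rig import eyes
for n in("top","scene"):
    c=eyes.capture(n);cv2.imwrite(f"pics/{n}1.png",c["pixels"]);np.savez(f"/tmp/{n}1.npz",**c)
E
```

```text
t 39.93 pos [ 513.  -400.   169.8] down [ 0.027  0.014 -1.   ] jaw deg -106.7 w 84.2 F [-0.1  0.4 -0.5]
q [ 0.6   0.64  0.07  1.48 -0.08  1.01 -1.16]
dist 10.5 units [ 0.0246 -0.0053  0.0075] rows 0.3
zmax 93.1 n 1489 circ 513.0 -399.1 27.7 rect [ 513.1 -398.9] [12.  55.3] 73.72602844238281
```

View pics/w34.png

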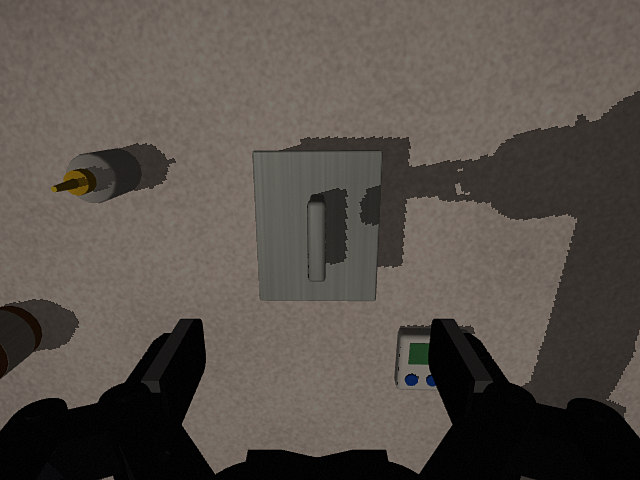

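View pics/top1.png

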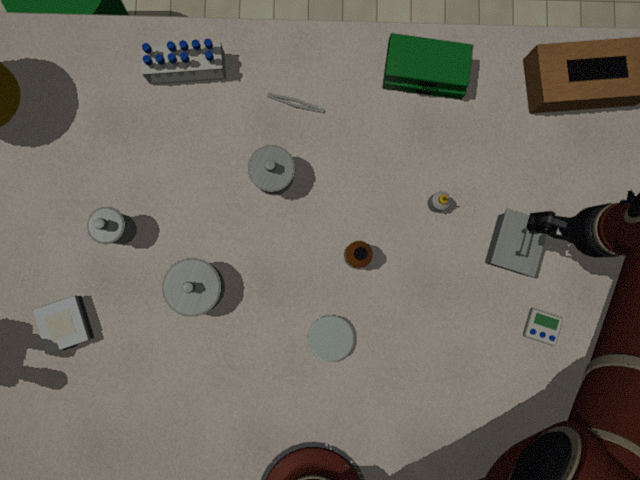

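View pics/scene1.png

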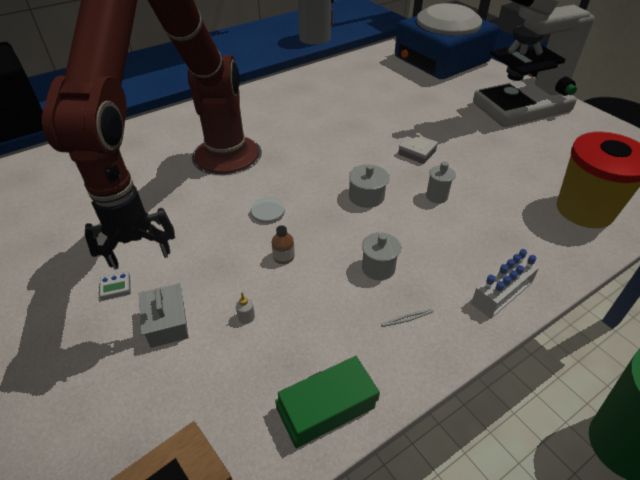

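All four lids look on, and the bottles are where they were: (358,254) and (440,201). A numeric check of flatness, height and shifts follows.

Run:
```python
from h import *
def pl(P,x,y,zt,rmin,rmax):
    d=np.hypot(P[:,0]-x,P[:,1]-y);Q=P[(d<rmax)&(d>rmin)&(abs(P[:,2]-zt)<7)]
    A=np.c_[Q[:,:2]-[x,y],np.ones(len(Q))];k=np.linalg.lstsq(A,Q[:,2],rcond=None)[0];return k.round(3),len(Q)
J={"S":(527.5,402.7,84,13,33),"M":(646,92.3,78,13,42),"L":(413.3,237.8,72,13,52),"dish":(512,-398,60,0,42)}
for n in("top","scene"):
    a=dict(np.load(f"/tmp/{n}0.npz"));b=dict(np.load(f"/tmp/{n}1.npz"))
    P=cloud(b).reshape(-1,3)
    for j,v in J.items(): print(n,j,"slope x,y,height",pl(P,*v),"expect",v[2])
    for nm,x,y,r,zl,zh in(("brown",482,-80,40,60,105),("drop",592,-243,30,40,95)):
        for c in(a,b):
            q=cloud(c).reshape(-1,3);q=q[(np.hypot(q[:,0]-x,q[:,1]-y)<r)&(q[:,2]>zl)];print("  ",nm,q.mean(0).round(2),len(q))
    # jar body shift: side points below lid
    for j,v in J.items():
        o=[]
        for c in(a,b):
            q=cloud(c).reshape(-1,3);q=q[(np.hypot(q[:,0]-v[0],q[:,1]-v[1])<75)&(q[:,2]>8)&(q[:,2]<v[2]-22)&(np.hypot(q[:,0]-v[0],q[:,1]-v[1])>v[4]-6)]
            o+= [np.median(q,0).round(1),len(q)]
        if n=="scene":print("  body",j,o)
w=dict(np.load("/tmp/w.npz"));P=cloud(w,w["T"]).reshape(-1,3);print("wrist dish",pl(P,*J["dish"]))
```

```text
top S slope x,y,height (array([-1.0000e-03,  3.0000e-03,  8.3611e+01]), 749) expect 84
top M slope x,y,height (array([ 0.0000e+00, -4.0000e-03,  7.7667e+01]), 1296) expect 78
top L slope x,y,height (array([-2.0000e-03,  1.0000e-03,  7.1746e+01]), 2170) expect 72
top dish slope x,y,height (array([-0.   ,  0.   , 59.679]), 1123) expect 60
   brown [481.75 -78.95  76.29] 547
   brown [481.9  -78.77  76.33] 544
   drop [ 592.22 -242.18   53.11] 276
   drop [ 592.24 -242.27   53.18] 272
scene S slope x,y,height (array([-6.000e-03,  2.600e-02,  8.472e+01]), 211) expect 84
scene M slope x,y,height (array([-8.0000e-03,  5.0000e-03,  7.8207e+01]), 582) expect 78
scene L slope x,y,height (array([-2.0000e-03,  1.0000e-02,  7.2593e+01]), 603) expect 72
scene dish slope x,y,height (array([-5.0000e-03,  3.0000e-03,  5.9716e+01]), 861) expect 60
   brown [491.2  -83.44  77.48] 334
   brown [491.3  -83.1   77.57] 333
   drop [ 599.84 -245.86   54.35] 227
   drop [ 600.26 -245.63   54.28] 228
  body S [array([542.9, 383.9,  39.5]), 370, array([547.4, 379.8,  35.4]), 328]
  body M [array([669.4,  71.6,  35.3]), 537, array([674.4,  66.3,  32.5]), 457]
  body L [array([432.5, 223.8,  34.2]), 565, array([450.3, 205.5,  30.2]), 398]
  body dish [array([ 548.9, -401.9,   24.4]), 703, array([ 560.6, -409.8,   23. ]), 357]
wrist dish (array([ 2.0000e-03, -2.0000e-03,  6.0601e+01]), 8422)
```

Run:
```python
from h import *
J={"S":(527,402.7,31),"M":(645.5,92.3,41),"L":(412.8,237.8,51),"dish":(512,-398,60)}
for j,v in J.items():
    o=[]
    for k in(0,1):
        q=cloud(dict(np.load(f"/tmp/scene{k}.npz"))).reshape(-1,3);d=np.hypot(q[:,0]-v[0],q[:,1]-v[1])
        q=q[(d<v[2]+8)&(q[:,2]>6)&(q[:,2]<25)];o+=[q.mean(0).round(1),len(q)]
    print(j,o)
from rig import r
r.hand_in()
```

```text
S [array([541.5, 384.3,  15.5]), 120, array([542.3, 385.3,  15.1]), 118]
M [array([665.1,  74.4,  16.1]), 199, array([668.8,  71.4,  15.6]), 173]
L [array([439.7, 215.3,  15.7]), 194, array([442.3, 213. ,  15.7]), 191]
dish [array([ 520.3, -399. ,   16.1]), 467, array([ 560.2, -409.2,   15.6]), 219]
the job is handed in; nothing more can be done
```

All four lids are on their own jars and the dish, placed small, medium, large, then rectangular. I handed the job in at about 40 s, with the gripper clear of everything.

- **Fit:** In the top camera every lid is flat, with slopes of 0.004 or less. Their top faces read 83.6, 77.7, 71.7 and 59.7 mm, against 84, 78, 72 and 60 mm for fully closed. The scene camera agrees within 1 mm, though it reads more slope on the small lid (0.026, from few points).
- **Bottles:** Both moved less than 0.5 mm between the before and after pictures, which is within the noise.
- **Jars and dish:** I did not get a clean number for how far these moved. In the before and after depth comparison the jar bases differ by 1 to 5 mm. The dish figure is no use, because before it was closed its inside was counted too. The lids also change what the camera can see of the sides. I saw no shift in the pictures, and contact readings while placing stayed under about 3 N.
- **What went wrong:**
  - **First grasp:** It closed above the small knob and touched nothing. The real fingertips sit about 31 mm short of the reported TCP, so I corrected for that on all later grasps.
  - **Tool tilt:** The tool tilted up to about 3.5° during fast moves. I reduced the larger tilts before lowering the small and rectangular lids.

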